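Lock the sample bottles into the transport rack

ROBOT

A 6-joint arm with a two-finger parallel gripper is mounted at the origin on the work surface. World frame = base frame: x ahead of the robot, y to its left, z up, the work surface at z = 0. Lengths are in m, angles in rad, forces in N, time in s.
With the tool pointing down it reaches from about 0.25 to 0.775 m from the base axis. Payload 4 kg.
Tool frame: the origin (TCP) lies on the centre line of the jaws, within the pads' length; the fingertips stand 25 mm ahead of it and the grasp point (between the pads) lies 6 mm ahead of it (arm.nose_length is the distance from the TCP to the fingertips, in m); z points along the fingers, y is the line along which they close (so a half turn about z gives the same grasp; the last joint's range is limited). The gripper opens to 85 mm and grips with 20 to 120 N. Pads are 22 mm wide; open, the fingers measure 114 mm over their backs; the gripper's body (76 mm by 85 mm) begins 54 mm behind the grasp point. The pads swing forward as they close: fully open they stand 13 mm farther back than shut.
Start: joints at [1.031, 0.087, 1.371, -0, 1.684, -0.103], TCP at [0.233, 0.498, 0.223] pointing down, gripper open.
Joint ranges: [-3.1, 3.1], [-0.76, 2.03], [0.27, 2.55], [-1.08, 4.22], [0.17, 2.65], [-2.57, 2.57]. Speed limits (rad/s): [2.79, 2.79, 3.14, 3.14, 3.14, 3.14].

INTERFACE

Orientations are given as a 3x3 rotation matrix whose columns are the frame's x, y, z axes.
In Python, from plant import telemetry, optics, arm gives the robot as it stands.
- The arm moves only by the tool servo_tool, never from a script. Its argument "motion" is a list of rows, each a list of 7 numbers: the shift along the tool's x, y, z in m, then the turn, a rotation vector about the tool's x, y, z in degrees, then the opening, from -1 (shut) to 1 (fully open). In form: [[x, y, z, rx, ry, rz, claw], ...]. A call has 1 to 8 rows; each row shifts and turns the commanded pose from where the row before left it, along the tool's axes as they then stand; what a row does not reach is not made up. A row lasts 1/10 s, in which the tool goes at most 50 mm and 8.59 degrees, less where a joint would pass 70% of its speed; a pose out of reach is approached as far as the arm can. A call with a gripper value outside its range is refused whole. The fingers move at their own pace and stop on an object; "grip_force" is the grip in N (left out, the last holds). Time passes only in rows, so rows that do not move let the fingers close. It gives the time, the measured TCP pose, the force, the opening and the grip force at its end, in the units of the state.
- telemetry.get_state(): the state, without advancing time (a new reading comes with each control period).
- optics.capture(name): name is "side" or "top"; returns the picture (400x640x3 uint8, red, green, blue); there is no depth.
- optics.camera_model(name): a dict with "vertical_fov" (degrees; the focal length in pixels is half the picture's height over the tangent of half this angle, whatever the lens; pixels are square), "cx", "cy" (the principal point, pixels), "cam_to_world" (4x4, takes a point from camera to world coordinates). Camera axes: x right, y up, looking along -z (the intrinsics and any distortion apply to the point x, -y, -z); pixel columns grow to the right and rows downward; lengths in m; the calibration is good to about 2 mm. A picture is of the moment at which its call begins. camera_model takes no time and is no camera call.
- arm.job_done(): hands the job in; it is judged then, once.
Trained networks look in the newest picture that a camera, given by its name, has taken for a name from the list of things; names that differ only in an ending like _2 or _b are one class to them, and where a whole thing is asked for, a point or a joint stands for the part that bears it (a point fixed in the world has none). Each returns a list of dicts, best first, with "conf" (0 to 1); they miss things now and then, are a little off and sometimes report something else, mostly with a low value. They report only what shows in the picture. A call takes as long as a camera call. They do not tell look-alikes from the thing itself.
- optics.recognise(camera, target): "box" ([centre column, centre row, width, height] in pixels, round what is visible of it).
- optics.landmark_of(camera, target): "xy" ([column, row] in pixels: a listed point, or the origin of a listed thing).
The state is a dict: "time": time; "joint_pos": joint angles; "dq": joint speeds; "joint_efforts": joint torques, N m; "ee_pos": TCP position; "ee_rot": TCP orientation; "wrist_force": force on the tool from outside, world axes, zero at the start; "moment": the same for the moment, N m; "gripper_width": opening from 0.0 (shut) to 1.0 (fully open); "finger_force": force on a finger pad.
Only numpy, scipy, OpenCV 4.12 (cv2) and the standard library are available. Lean on these libraries where they do the work, as an engineer would, in place of code of your own. Each camera call takes 0.05 s, during which the arm holds its last target. There are 200 camera calls.

TASK

Pack the samples for transport: take the orange-handled rod from its green stand and push it down through the small hole in the yellow plate onto the hidden spring catch, so that the red keeper bar springs open, then put the rod back in its stand. Stand every sample bottle with a coloured cap upright on the wooden ledge of the rack, centred on its narrow width, while the bar is open. Last, swing the keeper bar shut over the bottles by its black post until it clicks and stays locked, leaving the other things on the table undisturbed.

Things in the scene. Friction and masses are not known exactly. Their poses are not given: they have to be found in the camera images.
- ledge (a point): Centre of the top face of the transport rack's wooden ledge: a narrow support 40 mm deep (its x) and 210 mm long (its y), top 50 mm above the table, open at front and back. z is up. The rack is fixed to the table, but stands elsewhere and turned (up to about 0.2 rad) at each start; this frame gives its heading. The rack's grey base plate is 110 x 360 mm and 12 mm thick.
- release_hole (a point): Centre of the small round hole (20 mm across, slightly chamfered) in the yellow cover plate on top of the blue catch tower, 152 mm along +y and 12 mm along +x from the ledge centre, at 150 mm height. The plate is 8 mm thick and 50 x 50 mm. Straight below the hole, 20 mm under the plate's top face, is the brass pad of the spring catch.
- catch (a joint): Travel of the spring catch, m: 0 = up (locking), 0.014 = fully down. Spring force 2.5 N at 0, 4.5 N at the bottom. Pushed about 10 mm or more down it frees the keeper bar; let go, it springs up. Its bevelled nose stands behind the bar's free end: the bar, swung shut, rides over it and clicks in.
- keeper_hinge (a point): Top of the hinge post of the red keeper bar, 135 mm along -y of the ledge centre, 146 mm above the table. The bar turns about a vertical axis here.
- keeper (a joint): Angle of the red keeper bar (12 x 8 x 255 mm), rad: 0 = shut, 7 mm above caps of bottles on the ledge; it starts locked there. Freed, a weak spring (0.2 N m) swings it open to 1.35, away from the robot (+x of the ledge frame), at 142 to 150 mm height. Swung shut, the last 0.1 rad takes 5 to 10 N at the black post until it clicks; locked it reads below 0.02.
- keeper_post (a point): Middle of the black upright grip post on the keeper bar: round, 14 mm across, standing from 150 to 195 mm above the table, 130 mm from the hinge axis. This point is at 173 mm.
- rod_grip (a point): Middle of the orange round handle (22 mm across, 50 mm long) of the release rod, 125 mm above the rod's tip; z runs up along the rod. Below the handle is a plain round steel shaft 12 mm across and 100 mm long. Total length 150 mm, 60 g. It starts upright in its stand, its tip 10 mm above the table.
- rod_tip (a point): Lower end of the release rod, on its axis (z runs up the rod).
- stand_hole (a point): Centre of the mouth of the hole in the rod's stand, a loose green metal block 70 x 70 x 55 mm, 0.6 kg. The hole is 16 mm across (22 mm at its chamfered mouth) and 45 mm deep; z is up, mouth 55 mm above the table.
- bottle1_mid (a point): Sample bottle with blue cap, at half height. White plastic, body 38 mm across up to 56 mm, cap 28 mm across, 85 mm high in all, about 90 g; z is up. Some bottles may be absent.
- bottle2_mid (a point): Sample bottle with red cap, at half height. White plastic, body 38 mm across up to 56 mm, cap 28 mm across, 85 mm high in all, about 90 g; z is up. Some bottles may be absent.
- bottle3_mid (a point): Sample bottle with green cap, at half height. White plastic, body 38 mm across up to 56 mm, cap 28 mm across, 85 mm high in all, about 90 g; z is up. Some bottles may be absent.
- bottle4_mid (a point): Sample bottle with yellow cap, at half height. White plastic, body 38 mm across up to 56 mm, cap 28 mm across, 85 mm high in all, about 90 g; z is up. Some bottles may be absent.
- spare_cap: Bystander: loose white screw cap, 34 mm across, 12 mm high, lying between the bottles. Origin at its underside's centre.
- beaker: Bystander: white plastic cup, 72 mm across, 85 mm high. Origin at its underside's centre.
- vial: Bystander: small amber glass jar, 28 mm across, 55 mm high. Origin at its underside's centre.
- wash_bottle: Bystander: tall white bottle, 66 mm across, 160 mm high. Origin at its underside's centre.
- big_jar: Bystander: cream jar, 72 mm across, 120 mm high. Origin at its underside's centre.
- spatula: Bystander: spatula 170 mm long lying on the table.
Mind the look-alikes: they are no part of the job. Of the things that look like the part that bears rod_grip, the larger one is meant.

How it is judged:
By the outcome, as a careful person would: the job done as asked, in the order asked, and still so for the second after the job is handed in, with the robot touching nothing.
Of bottle1, bottle2, bottle3, bottle4 only 3 to 4 are there at a start; the rules pass over those that are not, and their reading is None.
At some moment in a run one of rod_stand may be knocked a few centimetres aside while the robot is not near it.
It also fails if it takes over 192 s, if anything falls off the work surface, if the arm or the gripper's body presses on something with over 40 N, if the wrist force passes 120 N, or if a joint passes its speed limit or range.

## Working session

There is one attempt and no reset: what is moved stays moved. The work goes in short steps, Python scripts to look and compute and a tool call to move; the robot and the scene stay as the last step left them, time stands still between calls to the robot, and variables do not carry over. Pictures are saved under pics/ and viewed, at most 14 in all, crops included, and the job is handed in when it is done.

Besides the shell and the picture viewer there is one more tool, called after "Call:" as name(argument=value, ...), one argument or row to a line, values as JSON. servo_tool: Moves the arm, as the interface text tells. Its arguments: {"type":"object","properties":{"motion":{"type":"array"},"grip_force":{"type":"number"}},"required":["motion"]}

```bash
ls; mkdir -p pics
python3 - <<'E'
from plant import telemetry, optics, arm
import cv2, numpy as np
s=telemetry.get_state(); print(s)
for c in ("side","top"):
    im=optics.capture(c); cv2.imwrite(f"pics/{c}0.png",im[:,:,::-1])
    m=optics.camera_model(c); print(c,{k:(np.round(v,4).tolist() if hasattr(v,'__len__') and not isinstance(v,str) else v) for k,v in m.items()})
    for t in ["ledge","release_hole","keeper_hinge","keeper_post","rod_grip","rod_tip","stand_hole","bottle1_mid","bottle2_mid","bottle3_mid","bottle4_mid","spare_cap","beaker","vial","wash_bottle","big_jar","spatula"]:
        r=optics.landmark_of(c,t); print(c,t,[(np.round(d["xy"],1).tolist(),round(d["conf"],2)) for d in r[:3]])
E
```

```text
pics
{'time': 0.0, 'joint_pos': array([ 1.03089269e+00,  8.79730028e-02,  1.37227169e+00,  1.33368128e-05,
        1.68362324e+00, -1.03133063e-01]), 'dq': array([-0.00034935, -0.00090647, -0.00053992,  0.00054505, -0.00052869,
        0.00125282]), 'joint_efforts': array([-1.59294455e-04, -3.51864016e+01, -3.13274074e+01, -1.86821803e-04,
        1.05334949e-02, -3.57700259e-06]), 'ee_pos': array([0.23240252, 0.49790474, 0.22152048]), 'ee_rot': array([[-9.06122966e-01,  4.23012736e-01, -1.18098169e-03],
       [ 4.23014312e-01,  9.06120913e-01, -1.94482686e-03],
       [ 2.47425671e-04, -2.26182444e-03, -9.99997411e-01]]), 'wrist_force': array([-0.44779664,  0.05038933,  0.87243545]), 'moment': array([-0.0030124 ,  0.0478215 , -0.01877584]), 'finger_force': 0.0, 'gripper_width': 1.0025421727911292}
side {'vertical_fov': 43.86955689311302, 'cx': 321.44213750368584, 'cy': 201.07523046966799, 'cam_to_world': [[-0.9646, 0.1954, -0.1771, 0.2901], [-0.263, -0.6644, 0.6996, 1.0168], [0.0191, 0.7214, 0.6923, 1.1364], [0.0, 0.0, 0.0, 1.0]]}
side ledge [([360.9, 193.0], 0.69)]
side release_ho
[... 1045 characters left out ...]
op release_hole [([314.1, 212.9], 0.63)]
top keeper_hinge [([397.3, 234.8], 0.59)]
top keeper_post [([359.3, 226.5], 0.9)]
top rod_grip [([273.4, 143.9], 0.58), ([223.8, 239.4], 0.58), ([434.9, 239.4], 0.57)]
top rod_tip []
top stand_hole [([276.5, 176.3], 0.84), ([271.0, 169.4], 0.67)]
top bottle1_mid [([261.0, 219.2], 0.5)]
top bottle2_mid [([222.7, 239.4], 0.57), ([278.1, 171.1], 0.41)]
top bottle3_mid [([227.3, 212.0], 0.67), ([274.1, 174.3], 0.21)]
top bottle4_mid []
top spare_cap [([239.9, 232.1], 0.48)]
top beaker [([217.0, 171.5], 0.72)]
top vial [([414.1, 181.2], 0.55)]
top wash_bottle [([168.8, 185.9], 0.58)]
top big_jar [([434.7, 238.8], 0.66)]
top spatula [([456.6, 193.8], 0.96)]
```

View pics/side0.png

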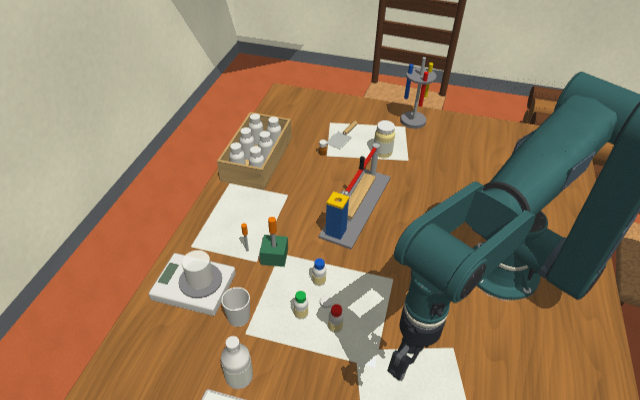

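View pics/top0.png

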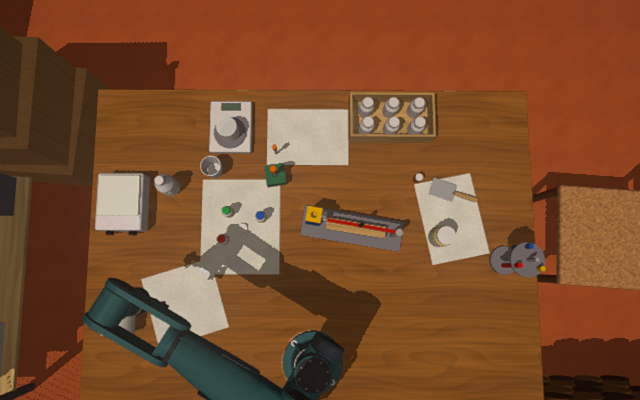

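```bash
cat > h.py <<'E'
from plant import telemetry, optics, arm
import cv2, numpy as np
from scipy.optimize import least_squares
C={c:optics.camera_model(c) for c in ("side","top")}
def proj(c,p):
    m=C[c]; T=np.array(m["cam_to_world"]); q=T[:3,:3].T@(np.asarray(p,float)-T[:3,3])
    f=200/np.tan(np.radians(m["vertical_fov"]/2)); return np.array([m["cx"]+f*q[0]/-q[2], m["cy"]-f*q[1]/-q[2]])
def atz(c,uv,z):
    m=C[c]; T=np.array(m["cam_to_world"]); f=200/np.tan(np.radians(m["vertical_fov"]/2))
    d=T[:3,:3]@np.array([(uv[0]-m["cx"])/f,-(uv[1]-m["cy"])/f,-1]); o=T[:3,3]; return o+d*(z-o[2])/d[2]
def tri(obs): # [(cam,uv)] -> point, residual px
    r=least_squares(lambda p:np.concatenate([proj(c,p)-u for c,u in obs]),[.4,.2,.1]); return r.x,np.abs(r.fun).max()
def lm(c,t,near=None,shot=True):
    if shot: optics.capture(c)
    r=optics.landmark_of(c,t)
    if near is not None: r=[d for d in r if np.hypot(*(np.array(d["xy"])-near))<12]
    return np.array(r[0]["xy"]) if r else None
RANGES=dict(blue=((105,120,60),(130,255,255)),green=((45,120,50),(80,255,255)),red=((0,130,40),(6,255,255)),yellow=((22,150,120),(32,255,255)),orange=((6,190,140),(16,255,255)))
def blob(im,col,uv,r=14):
    hsv=cv2.cvtColor(im,cv2.COLOR_RGB2HSV); m=cv2.inRange(hsv,*map(np.array,RANGES[col]))
    w=np.zeros_like(m); cv2.circle(w,tuple(int(round(v)) for v in uv),r,255,-1); ys,xs=np.nonzero(m&w)
    return (np.array([xs.mean(),ys.mean()]),len(xs),(xs.min(),xs.max(),ys.min(),ys.max())) if len(xs) else None
def go(p,yaw_deg=None,s=None):
    """shift in tool axes to put TCP at p, turn about tool z to point tool y at world yaw (mod 180)"""
    s=s or telemetry.get_state(); R=s["ee_rot"]; out=R.T@(np.asarray(p)-s["ee_pos"])
    print("tool shift mm",np.round(out*1000,1),"TCP",np.round(s["ee_pos"],4),"F",np.round(s["wrist_force"],1),"w",round(s["gripper_width"],3),"t",round(s["time"],1))
    cur=np.degrees(np.arctan2(R[1,1],R[0,1])); print("tilt deg",np.round(np.degrees(R[:2,2]),2),"tool y yaw",round(cur,2), "" if yaw_deg is None else f"turn rz {((cur-yaw_deg)+90)%180-90:.2f}", "q6",round(s["joint_pos"][5],2))
E
python3 - <<'E'
from h import *
# optics landmarks of first shot
S=dict(ledge=(360.9,193.0),rh=(338.3,198.8),kh=(375.3,144.2),kp=(360,162.6)); T=dict(ledge=(357.9,225.9),rh=(314.1,212.9),kh=(397.3,234.8),kp=(359.3,226.5))
L=dict(ledge=(0,0,.05),rh=(.012,.152,.15),kh=(0,-.135,.146),kp=(0,-.005,.173))
def rack(p,k):
    x,y,z=L[k]; c,s=np.cos(p[2]),np.sin(p[2]); return (p[0]+c*x-s*y,p[1]+s*x+c*y,z)
f=lambda p:np.concatenate([proj("side",rack(p,k))-S[k] for k in S]+[proj("top",rack(p,k))-T[k] for k in T])
r=least_squares(f,[.4,-.1,0],loss="soft_l1"); print("rack",r.x,np.degrees(r.x[2])); print(f(r.x).reshape(-1,2).round(1).tolist())
for k in L: print(k,np.round(rack(r.x,k),4), tri([("side",S[k]),("top",T[k])]))
ims={c:optics.capture(c) for c in C}
for col,us,ut in [("blue",(320,266),(260,215)),("green",(300,297),(227,210)),("red",(336,311),(221,238)),("yellow",(338,200),(314,213)),("orange",(272,225),(273,168)),("orange",(244,230),(274,148))]:
    a=blob(ims["side"],col,us); b=blob(ims["top"],col,ut); print(col,a,b)
    if a and b: print("   tri",tri([("side",a[0]),("top",b[0])]))
crop=cv2.resize(ims["side"][140:340,220:400],None,fx=3,fy=3,interpolation=cv2.INTER_CUBIC)
cv2.imwrite("pics/crop1.png",crop[:,:,::-1])
E
```

```text
rack [ 0.46184506 -0.15015161 -0.17412537] -9.976648772459159
[[-2.0, 0.2], [-0.6, -0.1], [1.3, 2.3], [2.4, 0.2], [-2.1, 1.4], [-0.1, 0.6], [1.5, -2.4], [1.6, -1.6]]
ledge [ 0.4618 -0.1502  0.05  ] (array([ 0.46142002, -0.15833768,  0.04507413]), np.float64(1.603420258516337))
rh [ 0.5    -0.0025  0.15  ] (array([ 0.49989725, -0.00307798,  0.14973112]), np.float64(0.6438474072730003))
kh [ 0.4385 -0.2831  0.146 ] (array([ 0.43610095, -0.27498851,  0.16032589]), np.float64(1.9823397569557244))
kp [ 0.461  -0.1551  0.173 ] (array([ 0.46171406, -0.14881994,  0.17705522]), np.float64(1.964176129083313))
blue (array([318.96590909, 263.73863636]), 88, (np.int64(315), np.int64(323), np.int64(259), np.int64(269))) (array([259.5       , 215.04761905]), 42, (np.int64(256), np.int64(263), np.int64(212), np.int64(218)))
   tri (array([0.50244111, 0.18466296, 0.07539628]), np.float64(0.2657561240538939))
green (array([300.30693069, 296.48514851]), 101, (np.int64(296), np.int64(305), np.int64(291), np.int64(302))) (array([225.6744186, 209.8372093]), 43, (np.int64(222), np.int64(229), np.int64(207)
[... 564 characters left out ...]
nt64(321), np.int64(206), np.int64(221)))
   tri (array([ 0.50067266, -0.00077197,  0.14768424]), np.float64(0.2623209627101346))
orange (array([272.80851064, 224.61702128]), 94, (np.int64(269), np.int64(276), np.int64(217), np.int64(232))) (array([272.5, 168.5]), 32, (np.int64(270), np.int64(275), np.int64(166), np.int64(171)))
   tri (array([0.65085241, 0.13690678, 0.13861653]), np.float64(0.6253560001447624))
orange (array([244.14634146, 228.65853659]), 41, (np.int64(242), np.int64(246), np.int64(224), np.int64(234))) (array([274. , 146.5]), 12, (np.int64(273), np.int64(275), np.int64(145), np.int64(148)))
   tri (array([0.73857324, 0.13599199, 0.0946335 ]), np.float64(0.120999065760941))
```

View pics/crop1.png

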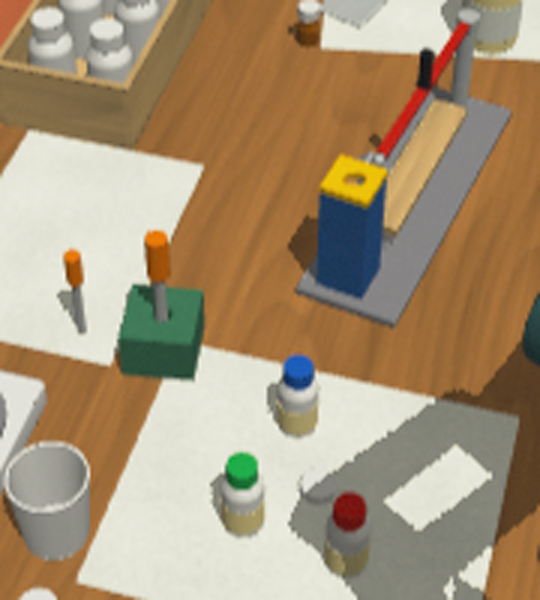

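Call:
servo_tool(
  motion=[
    [0,0,-0.01,0,0,8.5,0],
    [0,0,-0.01,0,0,8.5,0],
    [0,0,-0.01,0,0,8.5,0],
    [0,0,-0.01,0,0,8.5,0],
    [0,0,0,0,0,8.5,0],
    [0,0,0,0,0,8.5,0],
    [0,0,0,0,0,8.5,0],
    [0,0,0,0,0,8.5,0],
  ],
)

```text
time: 2.7
ee_pos: [0.2327, 0.4984, 0.2628]
ee_rot: [[0.059, 0.998, 0.0], [0.998, -0.059, 0.0], [0.0, 0.0, -1.0]]
wrist_force: [0.8, 0.4, 0.1]
gripper_width: 0.498
finger_force: 0.0
```

```bash
python3 -c "
from h import *
go([.651,.137,.25],-10)"
```

```text
tool shift mm [-336.1  438.9   12.8] TCP [0.2327 0.4984 0.2628] F [0.8 0.4 0.1] w 0.498 t 2.7
tilt deg [0.01 0.01] tool y yaw -3.38 turn rz 6.62 q6 1.09
```

Call:
servo_tool(
  motion=[
    [0,0,0,0,0,6.6,0],
    [-0.0236,0.0396,0,0,0,0,0],
    [-0.0236,0.0396,0,0,0,0,0],
    [-0.0236,0.0396,0,0,0,0,0],
    [-0.0236,0.0396,0,0,0,0,0],
    [-0.0236,0.0396,0,0,0,0,0],
    [-0.0236,0.0396,0,0,0,0,0],
    [-0.0236,0.0396,0,0,0,0,0],
  ],
)

```text
time: 3.5
ee_pos: [0.4796, 0.2877, 0.2629]
ee_rot: [[0.167, 0.986, 0.0], [0.986, -0.167, 0.0], [0.001, 0.0, -1.0]]
wrist_force: [0.6, 1.1, 0.1]
gripper_width: 0.503
finger_force: 0.0
```

Call:
servo_tool(
  motion=[
    [-0.0236,0.0396,0,0,0,0,0],
    [-0.0236,0.0396,0,0,0,0,0],
    [-0.0236,0.0396,0,0,0,0,0],
    [-0.0236,0.0396,0,0,0,0,0],
    [-0.0236,0.0396,0,0,0,0,0],
    [0,0,0,0,0,0,0],
  ],
)

```text
time: 4.1
ee_pos: [0.6571, 0.1346, 0.2596]
ee_rot: [[0.174, 0.985, -0.002], [0.985, -0.174, -0.002], [-0.003, -0.002, -1.0]]
wrist_force: [-1.2, 1.0, -0.7]
gripper_width: 0.499
finger_force: 0.0
```

Run:
```python
from h import *
ims={c:optics.capture(c) for c in C}
s=telemetry.get_state(); g=s["ee_pos"]-[0,0,.006]
for c in C: print(c,"grasp pt proj",proj(c,g),"tip",proj(c,s["ee_pos"]-[0,0,.025]))
a=blob(ims["side"],"orange",(272,225)); print(a)
print("rod at z .135 via side", atz("side",a[0],.137) if a else None)
go([.651,.137,.145],-10)
v=[cv2.resize(ims["side"][140:280,180:360],None,fx=3,fy=3),cv2.resize(ims["top"][110:250,200:290],None,fx=3,fy=3)]
cv2.imwrite("pics/c2.png",np.hstack(v)[:,:,::-1])
```

```text
side grasp pt proj [268.59100121 193.71821526] tip [268.98677918 199.02104834]
top grasp pt proj [269.5712026  161.20549735] tip [270.00688471 162.39694081]
(array([272.53271028, 225.00934579]), 107, (np.int64(268), np.int64(276), np.int64(217), np.int64(233)))
rod at z .135 via side [0.65019206 0.13710289 0.137     ]
tool shift mm [ -2.2  -2.7 116.4] TCP [0.6543 0.1387 0.2614] F [-0.1  1.7  0.2] w 0.499 t 4.2
tilt deg [-0.13  0.01] tool y yaw -9.74 turn rz 0.26 q6 0.29
```

View pics/c2.png

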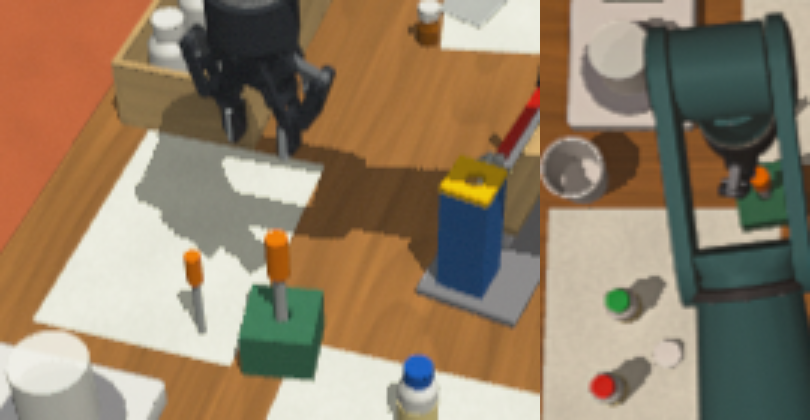

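Call:
servo_tool(
  motion=[
    [-0.002,-0.003,0.03,0,0,0.2,0],
    [0,0,0.03,0,0,0,0],
    [0,0,0,0,0,0,0],
    [0,0,0,0,0,0,0],
  ],
)

```text
time: 4.6
ee_pos: [0.6496, 0.1393, 0.2031]
ee_rot: [[0.169, 0.986, -0.001], [0.986, -0.169, 0.0], [0.0, -0.001, -1.0]]
wrist_force: [-0.5, -0.5, 0.2]
gripper_width: 0.496
finger_force: 0.0
```

Run:
```python
from h import *
ims={c:optics.capture(c) for c in C}
s=telemetry.get_state(); t=s["ee_pos"]-[0,0,.025]
for c in C:
  for k in (-1,1): print(c,"finger tip",k,proj(c,t+s["ee_rot"][:,1]*k*.021+[0,0,.006]))
  u=proj(c,[.651,.137,.160]); print("rod top",u)
for c in C:
  for k in (-1,1):
    u=proj(c,t+s["ee_rot"][:,1]*k*.021+[0,0,.006]); cv2.circle(ims[c],tuple(int(round(x)) for x in u),1,(255,0,255),-1)
go([.651,.137,.145],-10)
v=[cv2.resize(ims["side"][170:250,230:320],None,fx=5,fy=5),cv2.resize(ims["top"][130:210,235:300],None,fx=5,fy=5)]
cv2.imwrite("pics/c3.png",np.hstack(v)[:,:,::-1])
```

```text
side finger tip -1 [277.93396244 215.22401124]
side finger tip 1 [264.24368526 210.30320097]
rod top [271.85092185 219.12428496]
top finger tip -1 [269.79407224 172.57395224]
top finger tip 1 [272.12481646 160.14125826]
rod top [272.15250863 167.89893008]
tool shift mm [-2.2 -0.  60.6] TCP [0.6511 0.1391 0.2057] F [-0.6 -0.9  0.7] w 0.499 t 4.7
tilt deg [0.24 0.04] tool y yaw -9.76 turn rz 0.24 q6 0.3
```

View pics/c3.png

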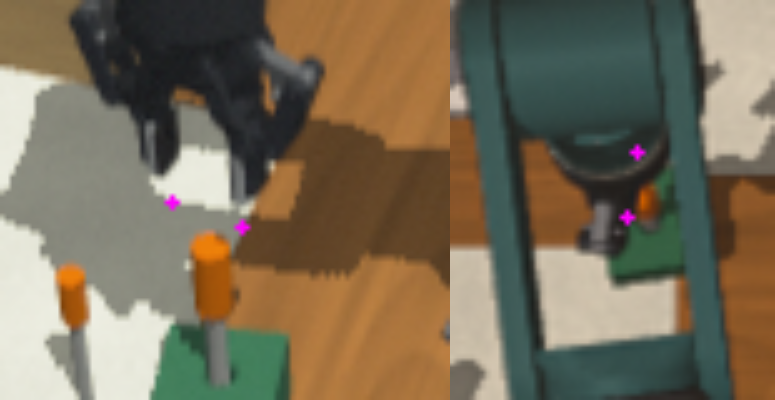

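Call:
servo_tool(
  motion=[
    [-0.002,0,0.03,0,0,0.2,0],
    [0,0,0.03,0,0,0,0],
    [0,0,0,0,0,0,0],
    [0,0,0,0,0,0,0],
  ],
)

```text
time: 5.1
ee_pos: [0.6507, 0.1365, 0.1443]
ee_rot: [[0.174, 0.985, 0.002], [0.985, -0.174, 0.0], [0.001, 0.002, -1.0]]
wrist_force: [0.6, 0.5, 0.0]
gripper_width: 0.505
finger_force: 0.0
```

Run:
```python
from h import *
ims={c:optics.capture(c) for c in C}
print(arm.nose_length)
s=telemetry.get_state(); t=s["ee_pos"]-[0,0,.025]
for k in (-1,1): print("tips",proj("side",t+s["ee_rot"][:,1]*k*.021+[0,0,.006]))
a=blob(ims["side"],"orange",(272,225)); print(a)
go([.651,.137,.145],-10)
v=[cv2.resize(ims["side"][170:260,230:320],None,fx=5,fy=5),cv2.resize(ims["top"][120:210,235:300],None,fx=5,fy=5)]
cv2.imwrite("pics/c4.png",np.hstack(v)[:,:,::-1])
```

```text
0.025
tips [278.87571591 229.66861645]
tips [265.63467114 224.71753295]
(array([272.1443299 , 225.03092784]), 97, (np.int64(268), np.int64(276), np.int64(217), np.int64(233)))
tool shift mm [ 0.3 -0.8  1.2] TCP [0.6518 0.1366 0.1462] F [-0.7  0.1 -0.1] w 0.502 t 5.2
tilt deg [0.31 0.04] tool y yaw -10.02 turn rz -0.02 q6 0.3
```

View pics/c4.png

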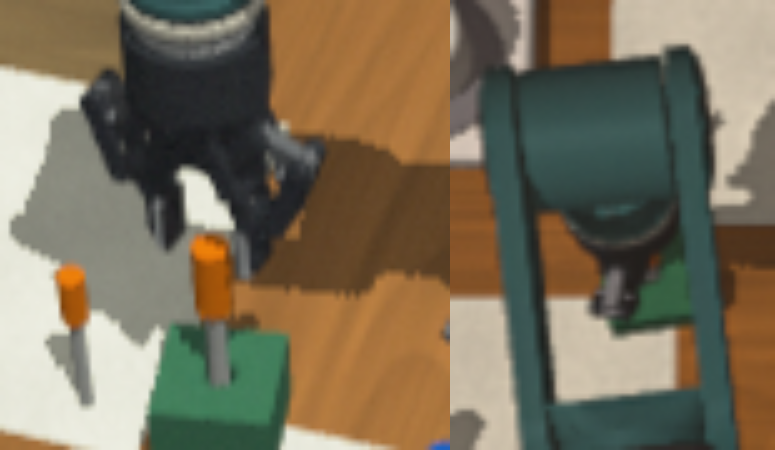

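Call:
servo_tool(
  motion=[
    [0,0,0.006,0,0,0,-0.3],
    [0,0,0,0,0,0,-0.7],
    [0,0,0,0,0,0,-0.7],
    [0,0,0,0,0,0,-0.7],
    [0,0,0,0,0,0,-0.7],
  ],
  grip_force=40,
)

```text
time: 5.7
ee_pos: [0.6508, 0.1363, 0.138]
ee_rot: [[0.174, 0.985, 0.002], [0.985, -0.174, 0.0], [0.001, 0.002, -1.0]]
wrist_force: [-0.9, 0.2, 4.7]
gripper_width: 0.234
finger_force: 39.2
```

Run:
```python
from h import *
ims={c:optics.capture(c) for c in C}
print({c:(blob(ims[c],"orange",(272,225) if c=="side" else (272.5,168.5))) for c in C})
go([.651,.137,.145],-10)
```

```text
{'side': (array([271.98387097, 226.82258065]), 62, (np.int64(269), np.int64(276), np.int64(218), np.int64(233))), 'top': None}
tool shift mm [ 0.7  0.1 -6.9] TCP [0.6508 0.1363 0.1381] F [0.  0.7 6. ] w 0.234 t 5.8
tilt deg [0.14 0.02] tool y yaw -10.03 turn rz -0.03 q6 0.3
```

Call:
servo_tool(
  motion=[
    [0,0,-0.015,0,0,0,-0.7],
    [0,0,-0.03,0,0,0,-0.7],
    [0,0,-0.04,0,0,0,-0.7],
    [0,0,-0.04,0,0,0,-0.7],
    [0,0,-0.045,0,0,0,-0.7],
    [0,0,0,0,0,0,-0.7],
    [0,0,0,0,0,0,-0.7],
  ],
)

```text
time: 6.5
ee_pos: [0.6505, 0.1363, 0.3087]
ee_rot: [[0.174, 0.985, 0.003], [0.985, -0.174, 0.0], [0.001, 0.003, -1.0]]
wrist_force: [0.2, -0.8, -1.4]
gripper_width: 0.232
finger_force: 39.4
```

Run:
```python
from h import *
ims={c:optics.capture(c) for c in C}
im0={c:cv2.imread(f"pics/{c}0.png")[:,:,::-1].copy() for c in C}
# hole: dark non-yellow inside plate
for c,u in (("side",(337.5,199.5)),("top",(313.4,213.1))):
    for im in (im0[c],ims[c]):
        g=cv2.resize(im,None,fx=8,fy=8,interpolation=cv2.INTER_CUBIC)
        x0,y0=int((u[0]+.5)*8),int((u[1]+.5)*8); r=44; w=g[y0-r:y0+r,x0-r:x0+r].astype(float)
        d=255-w[:,:,1]; d=np.clip(d-np.percentile(d,50)-12,0,None); yy,xx=np.mgrid[-r:r,-r:r]; k=np.hypot(xx,yy)<26; d*=k
        h=np.array([x0+(d*xx).sum()/d.sum(),y0+(d*yy).sum()/d.sum()])/8-.5; print(c,"hole",h.round(2),"at z.15",atz(c,h,.15).round(4))
b=blob(im0["top"],"yellow",(313.4,213.1)); print(atz("top",b[0],.15))
go([.5,-.002,.31],-10)
v=[cv2.resize(ims["side"][150:270,230:350],None,fx=4,fy=4),cv2.resize(ims["top"][120:240,240:330],None,fx=4,fy=4)]
cv2.imwrite("pics/c5.png",np.hstack(v)[:,:,::-1])
```

```text
side hole [337.86 199.1 ] at z.15 [ 0.4991 -0.0013  0.15  ]
side hole [337.33 198.9 ] at z.15 [ 0.5008 -0.0016  0.15  ]
top hole [312.4  214.08] at z.15 [0.4981 0.0028 0.15  ]
top hole [312.7  214.25] at z.15 [0.4975 0.0018 0.15  ]
[ 5.01184078e-01 -3.12536395e-04  1.50000000e-01]
tool shift mm [-162.1 -123.3   -4.8] TCP [0.6496 0.1362 0.3045] F [-0.1  0.3 -0.8] w 0.237 t 6.6
tilt deg [-0.23 -0.02] tool y yaw -10.03 turn rz -0.03 q6 0.3
```

View pics/c5.png

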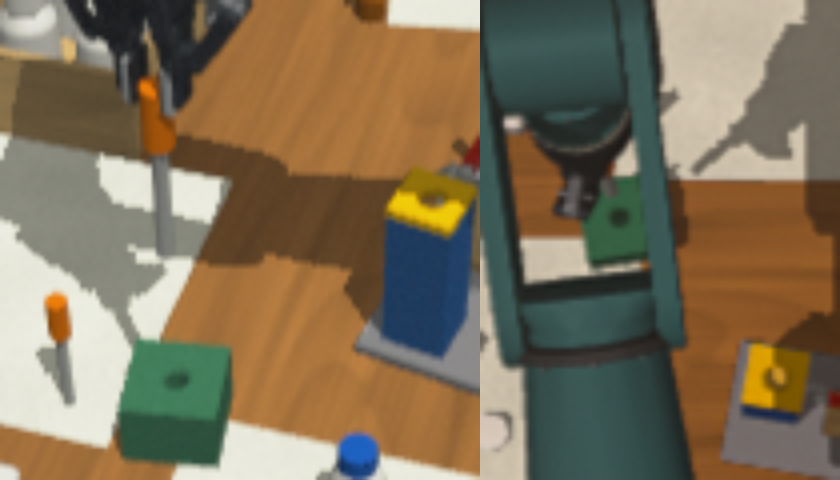

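Run:
```python
from h import *
s=telemetry.get_state(); p=s["ee_pos"]; print(p)
for z in (.1765,.1565,.1965): print("tip",z,proj("side",[p[0],p[1],z]),proj("top",[p[0],p[1],z]), "top of handle",proj("side",[p[0],p[1],z+.15]))
for t in ("rod_tip","rod_grip"): print(t,[(d["xy"],d["conf"]) for d in optics.landmark_of("side",t)])
```

```text
[0.64961504 0.13616117 0.30451356]
tip 0.1765 [272.13342735 214.76979704] [272.06220534 167.37998133] top of handle [269.15062728 172.59369732]
tip 0.1565 [272.49667076 219.9059744 ] [272.47063287 168.50431821] top of handle [269.5768701  178.62067175]
tip 0.1965 [271.76262347 209.52671636] [271.64403733 166.22883044] top of handle [268.71476165 166.43065867]
rod_tip [([272.6, 212.8], 0.82), ([250.7, 250.9], 0.4)]
rod_grip [([268.4, 178.0], 0.7)]
```

Call:
servo_tool(
  motion=[
    [-0.0324,-0.0247,-0.002,0,0,0,-0.7],
    [-0.0324,-0.0247,0,0,0,0,-0.7],
    [-0.0324,-0.0247,0,0,0,0,-0.7],
    [-0.0324,-0.0247,0,0,0,0,-0.7],
    [-0.0324,-0.0247,0,0,0,0,-0.7],
    [0,0,0,0,0,0,-0.7],
    [0,0,0,0,0,0,-0.7],
  ],
)

```text
time: 7.4
ee_pos: [0.4997, -0.002, 0.3078]
ee_rot: [[0.175, 0.984, -0.001], [0.984, -0.175, 0.001], [0.001, -0.001, -1.0]]
wrist_force: [-0.2, -0.5, -0.9]
gripper_width: 0.233
finger_force: 39.4
```

Run:
```python
from h import *
ims={c:optics.capture(c) for c in C}
s=telemetry.get_state(); p=s["ee_pos"]
print("pred tip",proj("side",p-[0,0,.128]),"hole px",proj("side",[.5,-.0015,.15]),"pred top", proj("top",p-[0,0,.128]))
for t in ("rod_tip","rod_grip","release_hole"): print(t,[(np.round(d["xy"],1),round(d["conf"],2)) for c in C for d in optics.landmark_of(c,t)])
go([.5,-.0015,.286],-10)
v=[cv2.resize(ims["side"][130:230,290:390],None,fx=5,fy=5)]
cv2.imwrite("pics/c6.png",np.hstack(v)[:,:,::-1])
```

```text
pred tip [337.75251418 191.39903438] hole px [337.58302525 198.9805538 ] pred top [313.73865531 212.38674857]
rod_tip [(array([247.9, 251.7]), 0.67), (array([339.9, 191.5]), 0.55), (array([275.3, 154.7]), 0.39), (array([212.9, 172.8]), 0.16)]
rod_grip [(array([340. , 155.9]), 0.64), (array([245.7, 225.6]), 0.58), (array([381.7, 153.1]), 0.48), (array([272. , 145.8]), 0.61)]
release_hole [(array([338.5, 198.2]), 0.72), (array([311.9, 212.6]), 0.81)]
tool shift mm [-0.4 -0.8 22.4] TCP [ 0.5008 -0.0013  0.3084] F [ 0.3 -0.8 -1.6] w 0.238 t 7.8
tilt deg [-0.03  0.01] tool y yaw -9.97 turn rz 0.03 q6 0.06
```

View pics/c6.png

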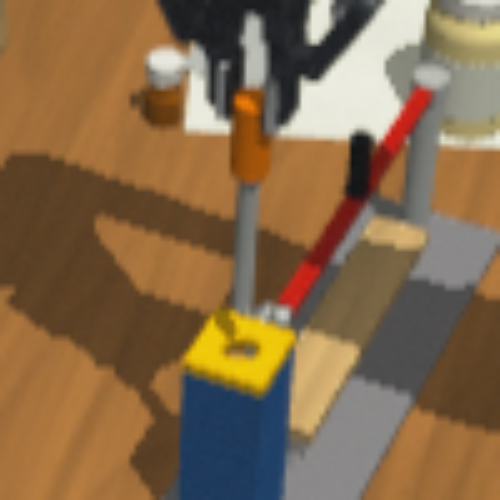

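Call:
servo_tool(
  motion=[
    [0,0,0.02,0,0,0,-0.7],
    [0,0,0.01,0,0,0,-0.7],
    [0,0,0.007,0,0,0,-0.7],
    [0,0,0.007,0,0,0,-0.7],
    [0,0,0,0,0,0,-0.7],
  ],
)

```text
time: 8.3
ee_pos: [0.5, -0.0017, 0.2636]
ee_rot: [[0.174, 0.985, -0.002], [0.985, -0.174, 0.0], [-0.0, -0.002, -1.0]]
wrist_force: [-0.5, 0.3, -0.7]
gripper_width: 0.235
finger_force: 39.5
```

Call:
servo_tool(
  motion=[
    [0,0,0.005,0,0,0,-0.7],
    [0,0,0.005,0,0,0,-0.7],
    [0,0,0.005,0,0,0,-0.7],
    [0,0,0.003,0,0,0,-0.7],
    [0,0,0,0,0,0,-0.7],
    [0,0,0,0,0,0,-0.7],
  ],
)

```text
time: 8.9
ee_pos: [0.5006, -0.0018, 0.2473]
ee_rot: [[0.174, 0.985, 0.001], [0.985, -0.174, -0.0], [0.0, 0.001, -1.0]]
wrist_force: [0.5, -0.1, 3.4]
gripper_width: 0.232
finger_force: 39.8
```

Run:
```python
from h import *
ims={c:optics.capture(c) for c in C}
for c in C: print([(c,np.round(d["xy"],1),round(d["conf"],2)) for d in optics.landmark_of(c,"keeper_post")])
go([.5,-.0015,.245],-10)
a=1.35;hx=np.array([.4385,-.2831]);r=-.174
print("post open pred",[proj(c,[*(hx+.13*np.array([np.cos(np.pi/2-a+r),np.sin(np.pi/2-a+r)])),.173]) for c in C])
```

```text
[('side', array([341.5, 155.4]), 0.65)]
[('top', array([374.1, 204.8]), 0.57), ('top', array([353.5, 228.2]), 0.29)]
tool shift mm [ 0.2 -0.6  2.2] TCP [ 0.5006 -0.0018  0.2472] F [0.9 0.4 3.2] w 0.235 t 9.1
tilt deg [ 0.05 -0.  ] tool y yaw -10.03 turn rz -0.03 q6 0.06
post open pred [array([337.83605232, 133.97806326]), array([397.59741348, 192.32057022])]
```

Call:
servo_tool(
  motion=[
    [0,0,0.001,0,0,0,-0.7],
    [0,0,0,0,0,0,-0.7],
    [0,0,0,0,0,0,-0.7],
    [0,0,0,0,0,0,-0.7],
    [0,0,0,0,0,0,-0.7],
  ],
)

```text
time: 9.6
ee_pos: [0.5005, -0.0018, 0.2458]
ee_rot: [[0.174, 0.985, 0.0], [0.985, -0.174, 0.0], [0.0, 0.0, -1.0]]
wrist_force: [0.9, 0.4, 2.4]
gripper_width: 0.235
finger_force: 39.8
```

Run:
```python
from h import *
ims={c:optics.capture(c) for c in C}
for c in C: print([(c,np.round(d["xy"],1),round(d["conf"],2)) for d in optics.landmark_of(c,"keeper_post")])
print(tri([(c,optics.landmark_of(c,"keeper_post")[0]["xy"]) for c in C]))
go([.5,-.0015,.245],-10)
```

```text
[]
[('top', array([394.5, 194.2]), 0.58), ('top', array([359.3, 224.8]), 0.57)]Traceback (most recent call last):
  File "<stdin>", line 4, in <module>
IndexError: list index out of range
```

Call:
servo_tool(
  motion=[
    [0,0,-0.02,0,0,0,-0.7],
    [0,0,-0.025,0,0,0,-0.7],
    [0,0,-0.025,0,0,0,-0.7],
    [0,0,0,0,0,0,-0.7],
    [0,0,0,0,0,0,-0.7],
  ],
)

```text
time: 10.35
ee_pos: [0.5001, -0.0017, 0.3147]
ee_rot: [[0.174, 0.985, -0.002], [0.985, -0.174, 0.0], [0.0, -0.002, -1.0]]
wrist_force: [-0.6, -0.3, -1.7]
gripper_width: 0.238
finger_force: 39.5
```

Run:
```python
from h import *
o=[]
for c in C:
    optics.capture(c); r=optics.landmark_of(c,"stand_hole"); k=optics.landmark_of(c,"keeper_post")
    print(c,[(np.round(d["xy"],1),round(d["conf"],2),atz(c,d["xy"],.055).round(4)) for d in r],"post",[(np.round(d["xy"],1),round(d["conf"],2)) for d in k])
# stand top-face hole by darkness and green blob
im=optics.capture("side"); b=blob(im,"green",(274,250),26); print(b)
im=optics.capture("top"); b=blob(im,"green",(275,175),14); print(b)
for c in C: print(c,"old hole",proj(c,[.651,.137,.055]))
go([.651,.137,.31],-10)
cv2.imwrite("pics/c7.png",np.hstack([cv2.resize(optics.capture(c)[a:a+100,x:x+80],None,fx=5,fy=5) for c,a,x in (("side",190,235),("top",125,235))])[:,:,::-1])
```

```text
side [(array([274.4, 246.6]), 0.79, array([0.6465, 0.1438, 0.055 ]))] post [(array([337. , 135.7]), 0.78)]
top [(array([274.6, 173.5]), 0.7, array([0.6508, 0.1355, 0.055 ]))] post [(array([394.6, 193.1]), 0.73)]
(array([273.37341772, 245.06962025]), 316, (np.int64(260), np.int64(286), np.int64(235), np.int64(263)))
None
side old hole [273.67895102 244.54721385]
top old hole [274.17167419 173.44176906]
tool shift mm [162.9 124.4   4.8] TCP [ 0.5001 -0.0017  0.315 ] F [ 0.5 -0.7 -0.5] w 0.234 t 10.8
tilt deg [-0.07  0.02] tool y yaw -10.03 turn rz -0.03 q6 0.06
```

View pics/c7.png

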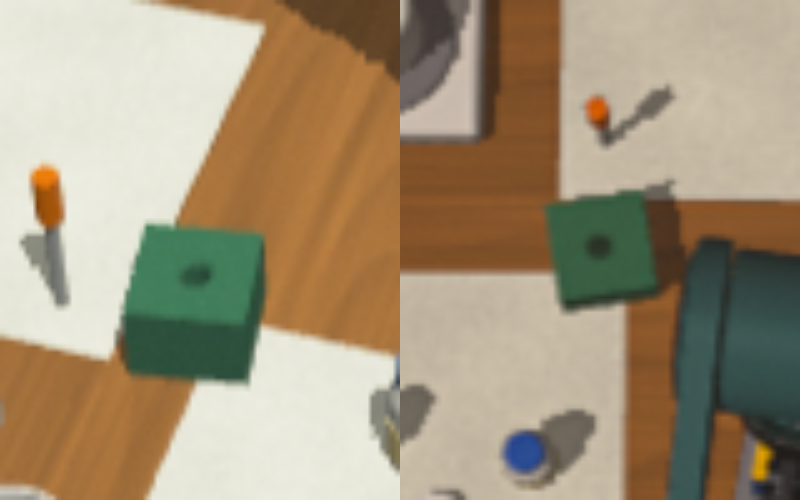

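Call:
servo_tool(
  motion=[
    [0.0324,0.0246,0,0,0,0,-0.7],
    [0.0324,0.0246,0,0,0,0,-0.7],
    [0.0324,0.0246,0,0,0,0,-0.7],
    [0.0324,0.0246,0.02,0,0,0,-0.7],
    [0.0324,0.0246,0.03,0,0,0,-0.7],
    [0,0,0.04,0,0,0,-0.7],
    [0,0,0.02,0,0,0,-0.7],
    [0,0,0,0,0,0,-0.7],
  ],
)

```text
time: 11.65
ee_pos: [0.6473, 0.1362, 0.1999]
ee_rot: [[0.174, 0.985, -0.011], [0.985, -0.174, -0.001], [-0.003, -0.01, -1.0]]
wrist_force: [-0.1, -0.0, -1.5]
gripper_width: 0.231
finger_force: 39.5
```

Run:
```python
from h import *
ims={c:optics.capture(c) for c in C}
s=telemetry.get_state(); p=s["ee_pos"]
print("pred tip",proj("side",p-[0,0,.128]),"hole",proj("side",[.6495,.1365,.055]))
for c in C: print(c,[(np.round(d["xy"],1),round(d["conf"],2)) for d in optics.landmark_of(c,"stand_hole")])
go([.6495,.1365,.140],-10)
cv2.imwrite("pics/c8.png",np.hstack([cv2.resize(ims[c][a:a+100,x:x+80],None,fx=5,fy=5) for c,a,x in (("side",190,235),("top",125,235))])[:,:,::-1])
```

```text
pred tip [273.90245419 238.95527981] hole [274.23066578 244.53106323]
side [(array([271.6, 245. ]), 0.61)]
top [(array([274.7, 172.8]), 0.56), (array([394.7, 190.8]), 0.39)]
tool shift mm [ 0.3 -1.3 69.2] TCP [0.6504 0.1359 0.2092] F [ 0.4 -1.7 -0.8] w 0.234 t 11.8
tilt deg [0.29 0.04] tool y yaw -10.05 turn rz -0.05 q6 0.3
```

View pics/c8.png

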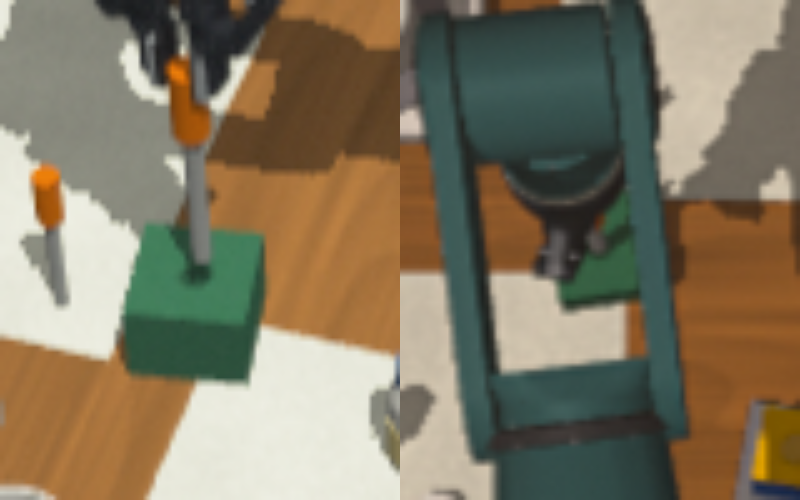

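Call:
servo_tool(
  motion=[
    [0,-0.001,0.015,0,0,0,-0.7],
    [0,0,0.01,0,0,0,-0.7],
    [0,0,0.01,0,0,0,-0.7],
    [0,0,0.01,0,0,0,-0.7],
    [0,0,0,0,0,0,-0.7],
  ],
)

```text
time: 12.35
ee_pos: [0.6479, 0.1359, 0.1585]
ee_rot: [[0.174, 0.985, -0.003], [0.985, -0.174, -0.001], [-0.001, -0.002, -1.0]]
wrist_force: [1.4, -0.5, -2.0]
gripper_width: 0.237
finger_force: 39.5
```

Call:
servo_tool(
  motion=[
    [0,0.001,0.01,0,0,0,-0.7],
    [0,0,0.007,0,0,0,-0.7],
    [0,0,0,0,0,0,-0.7],
    [0,0,0,0,0,0,-0.7],
  ],
)

```text
time: 12.75
ee_pos: [0.6491, 0.1361, 0.1436]
ee_rot: [[0.174, 0.985, -0.001], [0.985, -0.174, 0.0], [-0.0, -0.001, -1.0]]
wrist_force: [0.2, -0.5, -0.3]
gripper_width: 0.236
finger_force: 39.6
```

Call:
servo_tool(
  motion=[
    [0,0,0,0,0,0,0],
    [0,0,0,0,0,0,0],
    [0,0,0,0,0,0,0],
    [0,0,-0.03,0,0,0,0],
    [0,0,-0.04,0,0,0,0],
    [0,0,-0.04,0,0,0,0],
    [0,0,0,0,0,0,0],
  ],
)

```text
time: 13.45
ee_pos: [0.6519, 0.1364, 0.2634]
ee_rot: [[0.174, 0.985, 0.015], [0.985, -0.174, 0.002], [0.004, 0.015, -1.0]]
wrist_force: [0.0, 0.2, 1.5]
gripper_width: 0.504
finger_force: 0.0
```

Run:
```python
from h import *
ims={c:optics.capture(c) for c in C}
a=blob(ims["side"],"orange",(272,225)); print(a, proj("side",[.6495,.1365,.135]))
for t in ("blue","green","red"):
    u={"blue":(319,264),"green":(300.3,296.5),"red":(336,310)}[t]; v={"blue":(259.5,215),"green":(225.7,209.8),"red":(220.6,238.5)}[t]
    print(t,blob(ims["side"],t,u)[0],[b[0] if (b:=blob(ims["top"],t,v)) else None])
go([.5024,.1847,.2],-10)
```

```text
(array([273.02941176, 224.85294118]), 102, (np.int64(269), np.int64(276), np.int64(217), np.int64(233))) [272.87778528 225.40595626]
blue [318.96590909 263.73863636] [None]
green [300.30693069 296.48514851] [array([225.6744186, 209.8372093])]
red [335.95535714 310.02678571] [array([220.51923077, 238.36538462])]
tool shift mm [  22.1 -154.    55.8] TCP [0.65   0.1361 0.2564] F [ 0.1  0.2 -1.1] w 0.501 t 13.6
tilt deg [0.25 0.03] tool y yaw -10.02 turn rz -0.02 q6 0.3
```

Run:
```python
from h import *
x0,y0,th=.4618,-.1502,-.1741
c,s=np.cos(th),np.sin(th)
W=[]
for cam in C:
    im=optics.capture(cam)
    q=[(-.06,.12),(.06,.12),(.06,-.12),(-.06,-.12)]  # rack x,y at z=.05
    src=np.float32([proj(cam,[x0+c*a-s*b,y0+s*a+c*b,.05]) for a,b in q]); dst=np.float32([[0,0],[240,0],[240,480],[0,480]])
    w=cv2.warpPerspective(im,cv2.getPerspectiveTransform(src,dst),(240,480),flags=cv2.INTER_LINEAR); W.append(w)
    hsv=cv2.cvtColor(w,cv2.COLOR_RGB2HSV)
    # tan: red-blue difference
    d=w[:,:,0].astype(int)-w[:,:,2]
    for lo,hi in ((30,120),(120,200),(200,280),(280,360),(360,450)):
        print(cam,"y",round(.12-(lo+hi)/2/2000,3),np.round(d[lo:hi].mean(0)[::8]).astype(int).tolist())
cv2.imwrite("pics/c9.png",np.hstack(W)[:,:,::-1])
```

```text
side y 0.082 [1, 1, 1, 1, 0, 0, 1, 1, 1, 10, 43, 53, 52, 50, 45, 24, -2, -30, -55, -61, 9, 108, 117, 117, 116, 108, 107, 99, 100, 104]
side y 0.04 [0, 1, 1, 1, 1, 1, 1, 1, 1, 8, 40, 54, 53, 52, 50, 51, 55, 54, 48, 27, 37, 101, 116, 113, 108, 98, 83, 87, 94, 99]
side y 0.0 [1, 1, 1, 1, 1, 1, 1, 2, 1, 6, 39, 61, 64, 65, 66, 66, 67, 69, 70, 68, 47, 6, 0, 1, 1, 15, 81, 82, 81, 92]
side y -0.04 [2, 2, 2, 2, 2, 2, 1, 2, 2, 5, 48, 96, 101, 100, 100, 99, 99, 98, 98, 95, 76, 12, 0, 0, 0, 11, 86, 112, 111, 108]
side y -0.083 [2, 1, 1, 2, 2, 2, 1, 2, 2, 4, 35, 82, 96, 97, 97, 96, 95, 92, 89, 90, 77, 17, 1, 0, 0, 8, 78, 110, 112, 112]
top y 0.082 [54, 13, 7, 8, 8, 8, 8, 8, 7, 15, 46, 55, 52, 50, 50, 53, 53, 52, 52, 49, 19, 7, 9, 9, 9, 9, 8, 22, 50, 55]
top y 0.04 [43, 13, 8, 8, 8, 8, 8, 9, 8, 13, 46, 56, 55, 52, 52, 55, 56, 54, 53, 51, 23, 9, 9, 10, 9, 9, 8, 20, 47, 54]
top y 0.0 [50, 16, 8, 9, 8, 8, 9, 9, 8, 12, 48, 66, 68, 68, 67, 69, 72, 71, 70, 67, 34, 10, 9, 10, 10, 10, 9, 16, 53, 69]
top y -0.04 [72, 25, 10, 10, 10, 11, 11, 11, 9, 12, 63, 102, 103, 101, 98, 97, 96, 96, 96, 93, 51, 12, 9, 11, 12, 12, 10, 13, 65, 104]
top y -0.083 [99, 37, 11, 10, 11, 11, 12, 12, 11, 11, 50, 92, 99, 100, 98, 95, 93, 89, 88, 92, 58, 15, 9, 12, 12, 12, 10, 11, 60, 104]
```

View pics/c9.png

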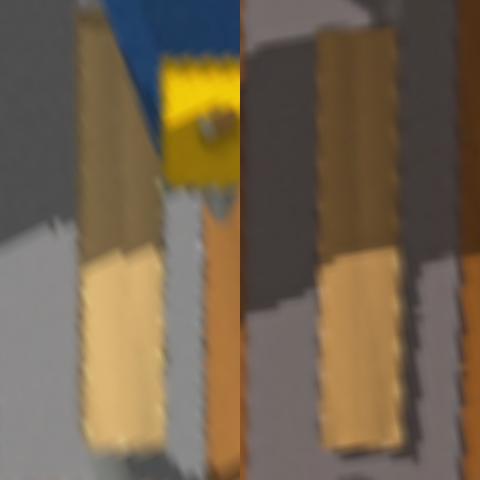

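Call:
servo_tool(
  motion=[
    [0.0052,-0.0384,0,0,0,0,0.6],
    [0.0052,-0.0384,0,0,0,0,0.6],
    [0.0052,-0.0384,0,0,0,0,0.6],
    [0.0052,-0.0384,0,0,0,0,0.6],
    [0,0,0.04,0,0,0,0.6],
    [0,0,0.04,0,0,0,0.6],
    [0,0,0.02,0,0,0,0.6],
    [0,0,0,0,0,0,0.6],
  ],
)

```text
time: 14.45
ee_pos: [0.4978, 0.1824, 0.1475]
ee_rot: [[0.174, 0.985, -0.012], [0.985, -0.174, -0.003], [-0.005, -0.012, -1.0]]
wrist_force: [-0.0, -0.2, -0.0]
gripper_width: 0.802
finger_force: 0.0
```

Run:
```python
from h import *
im=optics.capture("side"); s=telemetry.get_state()
print(blob(im,"blue",(319,264)), atz("side",(326,302),.006))
go([.5024,.183,.045],-10)
```

```text
(array([319. , 263.5]), 92, (np.int64(315), np.int64(323), np.int64(258), np.int64(269))) [0.46328483 0.25268748 0.006     ]
tool shift mm [  1.    3.5 105.6] TCP [0.4996 0.1828 0.1506] F [ 0.5  0.5 -0.1] w 0.8 t 14.5
tilt deg [-0.41 -0.1 ] tool y yaw -10.03 turn rz -0.03 q6 0.42
```

Call:
servo_tool(
  motion=[
    [0.001,0.003,0.03,0,0,0,0.6],
    [0,0,0.04,0,0,0,0.6],
    [0,0,0.025,0,0,0,0.6],
    [0,0,0.009,0,0,0,0.6],
    [0,0,0,0,0,0,0.6],
    [0,0,0,0,0,0,-0.4],
    [0,0,0,0,0,0,-0.4],
    [0,0,0,0,0,0,-0.4],
  ],
  grip_force=30,
)

```text
time: 15.3
ee_pos: [0.5056, 0.1844, 0.0525]
ee_rot: [[0.174, 0.985, 0.002], [0.985, -0.174, 0.002], [0.002, 0.002, -1.0]]
wrist_force: [-1.2, 1.1, 1.6]
gripper_width: 0.316
finger_force: 29.4
```

Call:
servo_tool(
  motion=[
    [0,0,0,0,0,0,-0.4],
    [0,0,0,0,0,0,-0.4],
    [0,0,0,0,0,0,-0.4],
  ],
)

```text
time: 15.6
ee_pos: [0.5058, 0.1843, 0.0525]
ee_rot: [[0.174, 0.985, 0.003], [0.985, -0.174, 0.001], [0.002, 0.003, -1.0]]
wrist_force: [-2.7, 0.5, 6.5]
gripper_width: 0.317
finger_force: 30.3
```

Run:
```python
from h import *
ims={c:optics.capture(c) for c in C}
s=telemetry.get_state(); print("tips",proj("side",s["ee_pos"]-[0,0,.025]))
cv2.imwrite("pics/c10.png",np.hstack([cv2.resize(ims[c][a:a+80,x:x+80],None,fx=5,fy=5) for c,a,x in (("side",220,280),("top",180,220))])[:,:,::-1])
go([.5024,.183,.045],-10)
```

```text
tips [317.78632383 274.30577983]
tool shift mm [-1.9 -3.1  7.5] TCP [0.5058 0.1844 0.0525] F [-1.4  0.4  6.8] w 0.317 t 15.7
tilt deg [0.16 0.08] tool y yaw -10.02 turn rz -0.02 q6 0.42
```

View pics/c10.png

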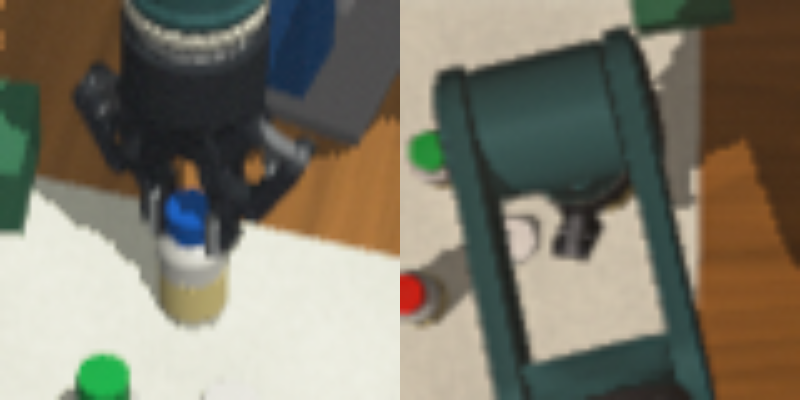

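Call:
servo_tool(
  motion=[
    [0,0,0,0,0,0,0.6],
    [0,0,0,0,0,0,0.6],
    [-0.002,-0.002,0,0,0,0,0.6],
    [0,0,0,0,0,0,0.6],
    [0,0,0.005,0,0,0,0.6],
    [0,0,0,0,0,0,0.6],
  ],
)

```text
time: 16.3
ee_pos: [0.5019, 0.1819, 0.044]
ee_rot: [[0.174, 0.985, -0.002], [0.985, -0.174, -0.0], [-0.001, -0.002, -1.0]]
wrist_force: [-1.0, -0.3, 0.8]
gripper_width: 0.797
finger_force: 0.0
```

Run:
```python
from h import *
im=optics.capture("side"); s=telemetry.get_state()
print(blob(im,"blue",(319,264))); print("tips nominal",[proj("side",s["ee_pos"]+s["ee_rot"][:,1]*k*.034-[0,0,.025-.008]) for k in(-1,1)])
go([.5024,.183,.0375],-10)
cv2.imwrite("pics/c11.png",cv2.resize(im[230:300,280:360],None,fx=6,fy=6)[:,:,::-1])
```

```text
(array([318.46153846, 263.57142857]), 91, (np.int64(314), np.int64(323), np.int64(259), np.int64(269)))
tips nominal [array([330.33858661, 278.28488262]), array([308.39419519, 269.75764426])]
tool shift mm [1.1 0.2 6.8] TCP [0.5021 0.182  0.0443] F [-0.6 -0.7 -0.7] w 0.806 t 16.4
tilt deg [-0.08 -0.02] tool y yaw -10.03 turn rz -0.03 q6 0.42
```

View pics/c11.png

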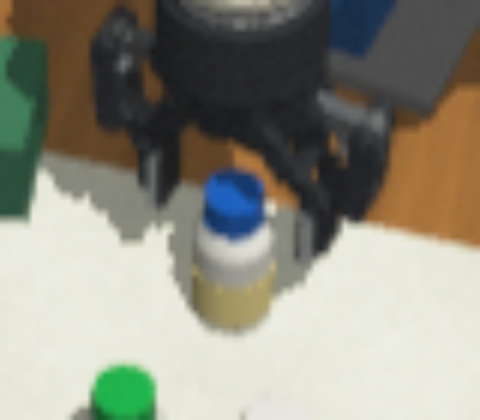

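Call:
servo_tool(
  motion=[
    [0.001,0,0.005,0,0,0,0.6],
    [0,0,0.004,0,0,0,0.6],
    [0,0,0.003,0,0,0,0.6],
    [0,0,0.002,0,0,0,0.6],
    [0,0,0,0,0,0,0.6],
  ],
)

```text
time: 16.85
ee_pos: [0.5024, 0.183, 0.0305]
ee_rot: [[0.174, 0.985, -0.001], [0.985, -0.174, -0.0], [-0.0, -0.001, -1.0]]
wrist_force: [0.3, -0.4, 0.1]
gripper_width: 0.797
finger_force: 0.0
```

Call:
servo_tool(
  motion=[
    [0,0,0,0,0,0,-0.3],
    [0,0,0,0,0,0,-0.3],
    [0,0,0,0,0,0,-0.3],
    [0,0,0,0,0,0,-0.3],
    [0,0,0,0,0,0,-0.3],
  ],
  grip_force=30,
)

```text
time: 17.35
ee_pos: [0.503, 0.1832, 0.0315]
ee_rot: [[0.174, 0.985, 0.001], [0.985, -0.174, 0.0], [0.0, 0.001, -1.0]]
wrist_force: [-0.7, 0.1, 2.1]
gripper_width: 0.434
finger_force: 30.3
```

Call:
servo_tool(
  motion=[
    [0,0,-0.02,0,0,0,-0.3],
    [0,0,-0.045,0,0,0,-0.3],
    [0,0,-0.05,0,0,0,-0.3],
    [0,0,-0.05,0,0,0,-0.3],
    [0,0,-0.03,0,0,0,-0.3],
    [0,0,0,0,0,0,-0.3],
  ],
)

```text
time: 17.95
ee_pos: [0.5053, 0.1837, 0.2326]
ee_rot: [[0.174, 0.985, 0.012], [0.985, -0.174, 0.003], [0.005, 0.011, -1.0]]
wrist_force: [0.8, -0.1, -0.0]
gripper_width: 0.431
finger_force: 30.4
```

Call:
servo_tool(
  motion=[
    [-0.04,0.0025,0,0,0,0,-0.3],
    [-0.04,0.0025,0,0,0,0,-0.3],
    [-0.04,0.0025,0,0,0,0,-0.3],
    [-0.04,0.0025,0,0,0,0,-0.3],
    [-0.04,0.0025,0,0,0,0,-0.3],
    [-0.04,0.0025,0,0,0,0,-0.3],
    [-0.04,0.0025,0,0,0,0,-0.3],
    [0,0,0,0,0,0,-0.3],
  ],
)

```text
time: 18.75
ee_pos: [0.4697, -0.0997, 0.2237]
ee_rot: [[0.181, 0.984, -0.004], [0.984, -0.181, -0.001], [-0.002, -0.004, -1.0]]
wrist_force: [-0.2, 1.2, -1.3]
gripper_width: 0.429
finger_force: 30.4
```

Run:
```python
from h import *
ims={c:optics.capture(c) for c in C}
s=telemetry.get_state(); p=s["ee_pos"]
print("cap ctr pred",proj("side",p+[0,0,.0755-.0315]))
print(blob(ims["side"],"blue",proj("side",p+[0,0,.044]),20))
b=cv2.inRange(cv2.cvtColor(ims["side"],cv2.COLOR_RGB2HSV),(105,150,60),(130,255,255))
go([.4712,-.096,.0815],-10)
```

```text
cap ctr pred [357.42653873 148.88296911]
(array([357.12195122, 148.14634146]), 82, (np.int64(353), np.int64(362), np.int64(144), np.int64(153)))
tool shift mm [1.000e-01 1.300e+00 1.426e+02] TCP [ 0.4704 -0.0961  0.2241] F [ 0.4  1.8 -1.3] w 0.43 t 18.9
tilt deg [-0.17  0.1 ] tool y yaw -10.16 turn rz -0.16 q6 -0.14
```

Call:
servo_tool(
  motion=[
    [0,0.001,0.04,0,0,0,-0.3],
    [0,0,0.04,0,0,0,-0.3],
    [0,0,0.035,0,0,0,-0.3],
    [0,0,0.015,0,0,0,-0.3],
    [0,0,0,0,0,0,-0.3],
    [0,0,0,0,0,0,-0.3],
  ],
)

```text
time: 19.45
ee_pos: [0.4723, -0.0948, 0.096]
ee_rot: [[0.172, 0.985, -0.0], [0.985, -0.172, 0.0], [0.0, -0.0, -1.0]]
wrist_force: [-0.6, 0.0, -0.4]
gripper_width: 0.434
finger_force: 30.4
```

Run:
```python
from h import *
go([.4712,-.096,.0815],-10)
```

```text
tool shift mm [-1.4 -0.9 14.5] TCP [ 0.4723 -0.0948  0.096 ] F [-0.6  0.  -0.4] w 0.434 t 19.4
tilt deg [-0.02  0.03] tool y yaw -9.93 turn rz 0.07 q6 -0.14
```

Call:
servo_tool(
  motion=[
    [-0.001,-0.001,0.008,0,0,0,-0.3],
    [0,0,0.004,0,0,0,-0.3],
    [0,0,0.002,0,0,0,-0.3],
    [0,0,0,0,0,0,-0.3],
  ],
)

```text
time: 19.85
ee_pos: [0.471, -0.0967, 0.082]
ee_rot: [[0.174, 0.985, 0.0], [0.985, -0.174, 0.0], [0.0, 0.0, -1.0]]
wrist_force: [-0.6, 1.2, -0.7]
gripper_width: 0.429
finger_force: 30.4
```

Call:
servo_tool(
  motion=[
    [0,0,0.001,0,0,0,-0.3],
    [0,0,0,0,0,0,-0.05],
    [0,0,0,0,0,0,0.2],
    [0,0,0,0,0,0,0.5],
    [0,0,0,0,0,0,0.5],
    [0,0,-0.03,0,0,0,0.5],
    [0,0,-0.04,0,0,0,0.5],
    [0,0,-0.04,0,0,0,0.5],
  ],
)

```text
time: 20.65
ee_pos: [0.4705, -0.0965, 0.1917]
ee_rot: [[0.174, 0.985, -0.001], [0.985, -0.174, 0.001], [0.0, -0.002, -1.0]]
wrist_force: [0.5, -0.6, 0.4]
gripper_width: 0.748
finger_force: 0.0
```

Call:
servo_tool(
  motion=[
    [0,0,-0.03,0,0,0,0.5],
    [0,0,0,0,0,0,0.5],
  ],
)

```text
time: 20.85
ee_pos: [0.4736, -0.0975, 0.2271]
ee_rot: [[0.174, 0.985, 0.011], [0.985, -0.174, -0.003], [-0.002, 0.011, -1.0]]
wrist_force: [1.0, 0.7, 0.4]
gripper_width: 0.748
finger_force: 0.0
```

Run:
```python
from h import *
ims={c:optics.capture(c) for c in C}
q=[.471,-.0965,.1255]
for c in C: print(c,proj(c,q),blob(ims[c],"blue",proj(c,q),10))
for t,u,v in (("green",(300.3,296.5),(225.7,209.8)),("red",(336,310),(220.6,238.4))): print(t,blob(ims["side"],t,u)[0],blob(ims["top"],t,v))
go([.52,.300,.23],-10)
```

```text
side [354.00330334 186.01223134] (array([353.18666667, 185.73333333]), 75, (np.int64(349), np.int64(357), np.int64(181), np.int64(190)))
top [341.94219904 222.90883508] None
green [300.30693069 296.48514851] (array([225.6744186, 209.8372093]), 43, (np.int64(222), np.int64(229), np.int64(207), np.int64(213)))
red [335.95535714 310.02678571] (array([220.54716981, 238.43396226]), 53, (np.int64(217), np.int64(224), np.int64(235), np.int64(242)))
tool shift mm [399.2 -21.2  -8.4] TCP [ 0.4714 -0.0968  0.2217] F [ 0.1 -1.2 -0.2] w 0.753 t 20.9
tilt deg [ 0.1  -0.03] tool y yaw -10.03 turn rz -0.03 q6 -0.15
```

Call:
servo_tool(
  motion=[
    [0.044,-0.0023,0,0,0,0,0.6],
    [0.044,-0.0023,0,0,0,0,0.6],
    [0.044,-0.0023,0,0,0,0,0.6],
    [0.044,-0.0023,0,0,0,0,0.6],
    [0.044,-0.0023,0,0,0,0,0.6],
    [0.044,-0.0023,0,0,0,0,0.6],
    [0.044,-0.0023,0,0,0,0,0.6],
    [0.044,-0.0023,0,0,0,0,0.6],
  ],
)

```text
time: 21.75
ee_pos: [0.5132, 0.2546, 0.2184]
ee_rot: [[0.174, 0.985, -0.004], [0.985, -0.174, -0.002], [-0.002, -0.004, -1.0]]
wrist_force: [1.0, -1.0, 0.3]
gripper_width: 0.802
finger_force: 0.0
```

Call:
servo_tool(
  motion=[
    [0.044,-0.0023,0,0,0,0,0.6],
    [0,0,0.04,0,0,0,0.6],
    [0,0,0.04,0,0,0,0.6],
    [0,0,0,0,0,0,0.6],
    [0,0,0,0,0,0,0.6],
  ],
)

```text
time: 22.25
ee_pos: [0.5184, 0.2963, 0.139]
ee_rot: [[0.174, 0.985, -0.005], [0.985, -0.174, -0.002], [-0.003, -0.004, -1.0]]
wrist_force: [-0.3, 0.1, 0.9]
gripper_width: 0.802
finger_force: 0.0
```

Run:
```python
from h import *
go([.52,.300,.0315],-10)
```

```text
tool shift mm [  4.2   1.4 107.4] TCP [0.5184 0.2963 0.139 ] F [-0.3  0.1  0.9] w 0.802 t 22.2
tilt deg [-0.26 -0.11] tool y yaw -10.03 turn rz -0.03 q6 0.6
```

Call:
servo_tool(
  motion=[
    [0.004,0.001,0.03,0,0,0,0.6],
    [0,0,0.035,0,0,0,0.6],
    [0,0,0.02,0,0,0,0.6],
    [0,0,0.012,0,0,0,0.6],
    [0,0,0.009,0,0,0,0.6],
    [0,0,0,0,0,0,0.6],
  ],
)

```text
time: 22.85
ee_pos: [0.5218, 0.3006, 0.0356]
ee_rot: [[0.174, 0.985, 0.001], [0.985, -0.174, 0.0], [0.001, 0.001, -1.0]]
wrist_force: [-0.2, 0.3, -0.3]
gripper_width: 0.8
finger_force: 0.0
```

Call:
servo_tool(
  motion=[
    [0,0,0,0,0,0,-0.3],
    [0,0,0,0,0,0,-0.3],
    [0,0,0,0,0,0,-0.3],
    [0,0,0,0,0,0,-0.3],
    [0,0,0,0,0,0,-0.3],
  ],
)

```text
time: 23.35
ee_pos: [0.5222, 0.3013, 0.037]
ee_rot: [[0.174, 0.985, 0.003], [0.985, -0.174, 0.002], [0.002, 0.002, -1.0]]
wrist_force: [-1.0, 0.1, 6.3]
gripper_width: 0.43
finger_force: 29.8
```

Call:
servo_tool(
  motion=[
    [0,0,-0.02,0,0,0,-0.3],
    [0,0,-0.045,0,0,0,-0.3],
    [0,0,-0.05,0,0,0,-0.3],
    [0,0,-0.05,0,0,0,-0.3],
    [0,0,-0.03,0,0,0,-0.3],
    [0,0,0,0,0,0,-0.3],
    [-0.0455,0.0019,0,0,0,0,-0.3],
    [-0.0455,0.0019,0,0,0,0,-0.3],
  ],
)

```text
time: 24.15
ee_pos: [0.5083, 0.2099, 0.2277]
ee_rot: [[0.171, 0.985, -0.003], [0.985, -0.171, -0.001], [-0.002, -0.003, -1.0]]
wrist_force: [0.5, 0.2, -0.8]
gripper_width: 0.429
finger_force: 30.2
```

Call:
servo_tool(
  motion=[
    [-0.0455,0.0019,0,0,0,0,-0.3],
    [-0.0455,0.0019,0,0,0,0,-0.3],
    [-0.0455,0.0019,0,0,0,0,-0.3],
    [-0.0455,0.0019,0,0,0,0,-0.3],
    [-0.0455,0.0019,0,0,0,0,-0.3],
    [-0.0455,0.0019,0,0,0,0,-0.3],
    [-0.0455,0.0019,0,0,0,0,-0.3],
    [-0.0455,0.0019,0,0,0,0,-0.3],
  ],
)

```text
time: 24.95
ee_pos: [0.4595, -0.1522, 0.228]
ee_rot: [[0.174, 0.985, -0.002], [0.985, -0.174, 0.001], [0.001, -0.003, -1.0]]
wrist_force: [1.1, -0.2, -1.5]
gripper_width: 0.428
finger_force: 30.2
```

Call:
servo_tool(
  motion=[
    [0,0,0,0,0,0,-0.3],
    [0,0,0,0,0,0,-0.3],
    [0,0,0,0,0,0,-0.3],
  ],
)

```text
time: 25.25
ee_pos: [0.4605, -0.1497, 0.2289]
ee_rot: [[0.173, 0.985, -0.002], [0.985, -0.173, 0.002], [0.001, -0.002, -1.0]]
wrist_force: [0.1, -0.6, -0.8]
gripper_width: 0.433
finger_force: 30.2
```

Run:
```python
from h import *
im=optics.capture("side")
p=telemetry.get_state()["ee_pos"]; u=proj("side",p+[0,0,.0755-.037]); print(u,blob(im,"green",u,14))
q=[.471,-.0965,.1255]; print(blob(im,"blue",proj("side",q),10))
go([.462,-.150,.087],-10)
```

```text
[364.52565961 138.78022736] (array([363.59459459, 138.58108108]), 74, (np.int64(359), np.int64(368), np.int64(134), np.int64(143)))
(array([353.30136986, 185.71232877]), 73, (np.int64(349), np.int64(357), np.int64(181), np.int64(190)))
tool shift mm [ -0.5   1.5 142.2] TCP [ 0.4607 -0.1494  0.2292] F [ 0.5  0.4 -1.1] w 0.429 t 25.3
tilt deg [-0.06  0.06] tool y yaw -9.92 turn rz 0.08 q6 -0.26
```

Call:
servo_tool(
  motion=[
    [-0.001,0.001,0.04,0,0,0,-0.3],
    [0,0,0.04,0,0,0,-0.3],
    [0,0,0.035,0,0,0,-0.3],
    [0,0,0.012,0,0,0,-0.3],
    [0,0,0,0,0,0,-0.3],
    [0,0,0,0,0,0,-0.3],
  ],
)

```text
time: 25.9
ee_pos: [0.4628, -0.1517, 0.1048]
ee_rot: [[0.173, 0.985, 0.003], [0.985, -0.173, -0.001], [-0.001, 0.003, -1.0]]
wrist_force: [-0.2, 0.2, -0.8]
gripper_width: 0.431
finger_force: 30.3
```

Run:
```python
from h import *
go([.462,-.150,.087],-10)
```

```text
tool shift mm [ 1.5 -1.2 17.8] TCP [ 0.4628 -0.1517  0.1048] F [-0.2  0.2 -0.8] w 0.431 t 25.9
tilt deg [ 0.15 -0.06] tool y yaw -9.95 turn rz 0.05 q6 -0.26
```

Call:
servo_tool(
  motion=[
    [0,-0.001,0.008,0,0,0,-0.3],
    [0,0,0.005,0,0,0,-0.3],
    [0,0,0.003,0,0,0,-0.3],
    [0,0,0,0,0,0,-0.3],
    [0,0,0,0,0,0,-0.3],
  ],
)

```text
time: 26.4
ee_pos: [0.4607, -0.1518, 0.0872]
ee_rot: [[0.174, 0.985, 0.0], [0.985, -0.174, -0.0], [0.0, 0.0, -1.0]]
wrist_force: [0.5, 0.3, -0.8]
gripper_width: 0.429
finger_force: 30.2
```

Call:
servo_tool(
  motion=[
    [0,0.001,0.001,0,0,0,-0.3],
    [0,0,0,0,0,0,-0.3],
    [0,0,0,0,0,0,-0.3],
  ],
)

```text
time: 26.7
ee_pos: [0.4612, -0.152, 0.087]
ee_rot: [[0.174, 0.985, -0.001], [0.985, -0.174, -0.0], [-0.0, -0.001, -1.0]]
wrist_force: [-3.9, 0.4, 5.8]
gripper_width: 0.427
finger_force: 31.0
```

Contact; release.

Call:
servo_tool(
  motion=[
    [0,0,0,0,0,0,-0.05],
    [0,0,0,0,0,0,0.2],
    [0,0,0,0,0,0,0.5],
    [0,0,0,0,0,0,0.5],
    [0,0,-0.03,0,0,0,0.5],
    [0,0,-0.04,0,0,0,0.5],
    [0,0,-0.04,0,0,0,0.5],
    [0,0,-0.03,0,0,0,0.5],
  ],
)

```text
time: 27.5
ee_pos: [0.4622, -0.1521, 0.2288]
ee_rot: [[0.174, 0.985, 0.003], [0.985, -0.174, -0.001], [-0.001, 0.003, -1.0]]
wrist_force: [0.0, -0.1, 0.8]
gripper_width: 0.75
finger_force: 0.0
```

Run:
```python
from h import *
im=optics.capture("side")
for t,q in (("blue",[.471,-.0965,.1255]),("green",[.4617,-.152,.1255])): u=proj("side",q); print(t,u,blob(im,t,u,10)[0],blob(im,t,u,10)[2])
go([.4222,.314,.23],-10)
```

```text
blue [354.00330334 186.01223134] [353.21917808 185.78082192] (np.int64(349), np.int64(357), np.int64(181), np.int64(190))
green [360.78301306 175.1259487 ] [361.2173913  174.94202899] (np.int64(357), np.int64(365), np.int64(171), np.int64(179))
tool shift mm [ 452.6 -122.7    1.5] TCP [ 0.4642 -0.153   0.2344] F [ 1.5 -0.4  3.6] w 0.752 t 27.6
tilt deg [ 0.66 -0.3 ] tool y yaw -10.02 turn rz -0.02 q6 -0.26
```

Call:
servo_tool(
  motion=[
    [0.0453,-0.0123,0,0,0,0,0.6],
    [0.0453,-0.0123,0,0,0,0,0.6],
    [0.0453,-0.0123,0,0,0,0,0.6],
    [0.0453,-0.0123,0,0,0,0,0.6],
    [0.0453,-0.0123,0,0,0,0,0.6],
    [0.0453,-0.0123,0,0,0,0,0.6],
    [0.0453,-0.0123,0,0,0,0,0.6],
    [0.0453,-0.0123,0,0,0,0,0.6],
  ],
)

```text
time: 28.35
ee_pos: [0.4273, 0.2241, 0.2259]
ee_rot: [[0.174, 0.985, 0.001], [0.985, -0.174, 0.0], [0.0, 0.001, -1.0]]
wrist_force: [1.0, -0.1, 0.3]
gripper_width: 0.8
finger_force: 0.0
```

Call:
servo_tool(
  motion=[
    [0.0453,-0.0123,0,0,0,0,0.6],
    [0.0453,-0.0123,0,0,0,0,0.6],
    [0,0,0.04,0,0,0,0.6],
    [0,0,0.04,0,0,0,0.6],
    [0,0,0,0,0,0,0.6],
    [0,0,0,0,0,0,0.6],
  ],
)

```text
time: 28.95
ee_pos: [0.419, 0.3154, 0.1457]
ee_rot: [[0.174, 0.985, -0.002], [0.985, -0.174, -0.001], [-0.001, -0.002, -1.0]]
wrist_force: [0.0, 0.5, 0.2]
gripper_width: 0.801
finger_force: 0.0
```

Run:
```python
from h import *
go([.4222,.314,.0315],-10)
ims={c:optics.capture(c) for c in C}
print([ (c,blob(ims[c],"red",u)) for c,u in (("side",(336,310)),("top",(220.5,238.4)))])
```

```text
tool shift mm [ -0.7   3.6 114.2] TCP [0.419  0.3154 0.1457] F [0.  0.5 0.2] w 0.801 t 28.9
tilt deg [-0.1  -0.05] tool y yaw -10.03 turn rz -0.03 q6 0.71
[('side', (array([335.99130435, 309.87826087]), 115, (np.int64(331), np.int64(341), np.int64(304), np.int64(316)))), ('top', None)]
```

Call:
servo_tool(
  motion=[
    [-0.001,0.003,0.035,0,0,0,0.6],
    [0,0,0.035,0,0,0,0.6],
    [0,0,0.02,0,0,0,0.6],
    [0,0,0.012,0,0,0,0.6],
    [0,0,0.009,0,0,0,0.6],
    [0,0,0,0,0,0,0.6],
    [0,0,0,0,0,0,0.6],
  ],
)

```text
time: 29.75
ee_pos: [0.4233, 0.3147, 0.0367]
ee_rot: [[0.174, 0.985, 0.003], [0.985, -0.174, 0.002], [0.002, 0.002, -1.0]]
wrist_force: [-0.9, -0.1, 0.2]
gripper_width: 0.801
finger_force: 0.0
```

Call:
servo_tool(
  motion=[
    [0,0,0,0,0,0,-0.3],
    [0,0,0,0,0,0,-0.3],
    [0,0,0,0,0,0,-0.3],
    [0,0,0,0,0,0,-0.3],
    [0,0,0,0,0,0,-0.3],
  ],
)

```text
time: 30.25
ee_pos: [0.4226, 0.3147, 0.0363]
ee_rot: [[0.174, 0.985, 0.002], [0.985, -0.174, 0.001], [0.002, 0.001, -1.0]]
wrist_force: [-1.3, -1.3, 5.7]
gripper_width: 0.43
finger_force: 29.9
```

Call:
servo_tool(
  motion=[
    [0,0,-0.02,0,0,0,-0.3],
    [0,0,-0.045,0,0,0,-0.3],
    [0,0,-0.05,0,0,0,-0.3],
    [0,0,-0.05,0,0,0,-0.3],
    [0,0,-0.03,0,0,0,-0.3],
    [-0.0457,0.0109,0,0,0,0,-0.3],
    [-0.0457,0.0109,0,0,0,0,-0.3],
    [-0.0457,0.0109,0,0,0,0,-0.3],
  ],
)

```text
time: 31.05
ee_pos: [0.4302, 0.1721, 0.2296]
ee_rot: [[0.172, 0.985, 0.0], [0.985, -0.172, -0.0], [-0.0, 0.0, -1.0]]
wrist_force: [0.9, -1.1, -1.0]
gripper_width: 0.429
finger_force: 30.4
```

Call:
servo_tool(
  motion=[
    [-0.0457,0.0109,0,0,0,0,-0.3],
    [-0.0457,0.0109,0,0,0,0,-0.3],
    [-0.0457,0.0109,0,0,0,0,-0.3],
    [-0.0457,0.0109,0,0,0,0,-0.3],
    [-0.0457,0.0109,0,0,0,0,-0.3],
    [-0.0457,0.0109,0,0,0,0,-0.3],
    [-0.0457,0.0109,0,0,0,0,-0.3],
    [-0.0457,0.0109,0,0,0,0,-0.3],
  ],
)

```text
time: 31.85
ee_pos: [0.4521, -0.2037, 0.2294]
ee_rot: [[0.174, 0.985, -0.0], [0.985, -0.174, 0.0], [0.0, -0.001, -1.0]]
wrist_force: [1.3, 0.6, 0.3]
gripper_width: 0.43
finger_force: 30.4
```

Call:
servo_tool(
  motion=[
    [0,0,0,0,0,0,-0.3],
    [0,0,0,0,0,0,-0.3],
    [0,0,0,0,0,0,-0.3],
  ],
)

```text
time: 32.15
ee_pos: [0.4525, -0.2008, 0.2295]
ee_rot: [[0.173, 0.985, -0.001], [0.985, -0.173, 0.001], [0.001, -0.001, -1.0]]
wrist_force: [0.2, 0.4, -1.2]
gripper_width: 0.428
finger_force: 30.3
```

Run:
```python
from h import *
ims={c:optics.capture(c) for c in C}
p=telemetry.get_state()["ee_pos"]; u=proj("side",p+[0,0,.0755-.0363]); print(u,blob(ims["side"],"red",u,10))
for c in C: print(c,[(np.round(d["xy"],1),round(d["conf"],2)) for d in optics.landmark_of(c,"keeper_post")])
go([.4533,-.2015,.0863],-10)
```

```text
[370.65381791 128.98410304] (array([369.50666667, 128.82666667]), 75, (np.int64(365), np.int64(374), np.int64(125), np.int64(133)))
side [(array([323.5, 301.9]), 0.62), (array([335.8, 133.2]), 0.6)]
top [(array([394.2, 191.8]), 0.63), (array([213.6, 173.6]), 0.3)]
tool shift mm [ -0.9   0.6 143.9] TCP [ 0.4528 -0.2005  0.2302] F [ 0.2  0.1 -1.5] w 0.43 t 32.4
tilt deg [ 0.03 -0.  ] tool y yaw -9.9 turn rz 0.10 q6 -0.36
```

Call:
servo_tool(
  motion=[
    [-0.001,0,0.04,0,0,0,-0.3],
    [0,0,0.04,0,0,0,-0.3],
    [0,0,0.035,0,0,0,-0.3],
    [0,0,0.015,0,0,0,-0.3],
    [0,0,0,0,0,0,-0.3],
    [0,0,0,0,0,0,-0.3],
    [0,0,0,0,0,0,-0.3],
  ],
)

```text
time: 33.05
ee_pos: [0.4538, -0.2031, 0.1021]
ee_rot: [[0.173, 0.985, 0.003], [0.985, -0.173, -0.002], [-0.001, 0.004, -1.0]]
wrist_force: [0.4, -0.6, -1.5]
gripper_width: 0.431
finger_force: 30.4
```

Run:
```python
from h import *
go([.4533,-.2015,.0863],-10)
```

```text
tool shift mm [ 1.5 -0.8 15.8] TCP [ 0.4538 -0.2031  0.1021] F [ 0.4 -0.6 -1.5] w 0.431 t 33.0
tilt deg [ 0.2  -0.11] tool y yaw -9.99 turn rz 0.01 q6 -0.36
```

Call:
servo_tool(
  motion=[
    [0,0,0.008,0,0,0,-0.3],
    [0,0,0.005,0,0,0,-0.3],
    [0,0,0.003,0,0,0,-0.3],
    [0,0,0.001,0,0,0,-0.3],
    [0,0,0,0,0,0,-0.3],
  ],
)

```text
time: 33.55
ee_pos: [0.4528, -0.2033, 0.0862]
ee_rot: [[0.174, 0.985, 0.001], [0.985, -0.174, -0.002], [-0.001, 0.002, -1.0]]
wrist_force: [-4.8, 2.3, 12.5]
gripper_width: 0.429
finger_force: 31.7
```

Call:
servo_tool(
  motion=[
    [0,0,-0.001,0,0,0,-0.3],
    [0,0,0,0,0,0,-0.05],
    [0,0,0,0,0,0,0.2],
    [0,0,0,0,0,0,0.5],
    [0,0,0,0,0,0,0.5],
    [0,0,-0.03,0,0,0,0.5],
    [0,0,-0.04,0,0,0,0.5],
    [0,0,-0.04,0,0,0,0.5],
  ],
)

```text
time: 34.35
ee_pos: [0.452, -0.2024, 0.1943]
ee_rot: [[0.174, 0.985, -0.002], [0.985, -0.174, 0.001], [0.001, -0.002, -1.0]]
wrist_force: [1.3, -1.3, -0.0]
gripper_width: 0.752
finger_force: 0.0
```

Call:
servo_tool(
  motion=[
    [0,0,-0.04,0,0,0,-0.2],
    [0,0,-0.03,0,0,0,-0.2],
    [0.04,-0.02,0,0,0,0,-0.2],
    [0.05,0,0,0,0,0,-0.2],
    [0.05,0,0,0,0,0,-0.2],
    [0,0,0,0,0,0,-0.2],
  ],
)

```text
time: 34.95
ee_pos: [0.4576, -0.0561, 0.2642]
ee_rot: [[0.166, 0.986, 0.001], [0.986, -0.166, 0.003], [0.003, 0.0, -1.0]]
wrist_force: [-0.7, 0.0, -0.5]
gripper_width: 0.4
finger_force: 0.0
```

Run:
```python
from h import *
ims={c:optics.capture(c) for c in C}
for t,q in (("blue",[.471,-.0965,.1255]),("green",[.4617,-.152,.1255]),("red",[.453,-.203,.1255])):
    o=[]
    for c in C:
        u=proj(c,q); b=blob(ims[c],t,u,8); print(t,c,u.round(1),None if b is None else (b[0].round(1),b[1]))
        if b: o.append((c,b[0]))
    if len(o)==2: print("   tri",tri(o))
k=[];
for c in C:
    r=optics.landmark_of(c,"keeper_post"); print(c,[(np.round(d["xy"],1),round(d["conf"],2)) for d in r])
    h=optics.landmark_of(c,"keeper_hinge"); print(c,"hinge",[(np.round(d["xy"],1),round(d["conf"],2)) for d in h])
th=-.168; H=np.array([.462+np.sin(th)*.135,-.1502-np.cos(th)*.135])
print("H",H,"proj",[proj(c,[*H,.146]) for c in C])
a=1.35; P=H+.13*np.array([-np.sin(th-a),np.cos(th-a)]); print("post",P,[proj(c,[*P,.173]) for c in C])
go([*P,.27],-10)
v=[cv2.resize(ims["side"][115:215,300:400],None,fx=5,fy=5),cv2.resize(ims["top"][165:265,320:420],None,fx=5,fy=5)]
v=np.hstack(v); cv2.imwrite("pics/c12.png",cv2.resize(v,(800,400))[:,:,::-1])
```

```text
blue side [354. 186.] (array([353.6, 185.8]), 73)
blue top [341.9 222.9] None
green side [360.8 175.1] (array([361.4, 175.1]), 62)
green top [358.5 225.7] None
red side [366.8 165.6] (array([366.5, 165.7]), 67)
red top [373.8 228.3] (array([373.4, 228.5]), 56)
   tri (array([ 0.45304848, -0.20157231,  0.1260691 ]), np.float64(0.1785233122583918))
side [(array([336. , 137.1]), 0.81), (array([381.5, 153.9]), 0.72), (array([322.4, 300.8]), 0.45)]
side hinge [(array([376.1, 146. ]), 0.86)]
top [(array([396.1, 193.9]), 0.88)]
top hinge [(array([396.9, 233.7]), 0.92)]
H [ 0.43942654 -0.28329936] proj [array([376.27082097, 146.39226763]), array([398.88072331, 232.07753203])]
post [ 0.56924539 -0.27643902] [array([337.5295241 , 134.03263004]), array([397.41576045, 192.05270562])]
tool shift mm [-190.5  148.1   -6.3] TCP [ 0.457  -0.0627  0.2637] F [0.1 0.4 0.3] w 0.398 t 35.2
tilt deg [-0.03 -0.01] tool y yaw -10.16 turn rz -0.16 q6 -0.08
```

View pics/c12.png

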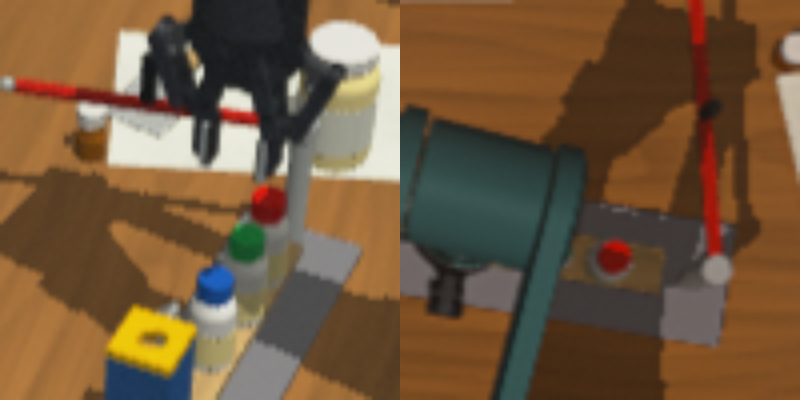

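Call:
servo_tool(
  motion=[
    [0,0,0,0,0,8.55,-0.1],
    [0,0,0,0,0,8.55,-0.1],
    [0,0,0,0,0,8.55,-0.1],
    [0,0,0,0,0,8.55,-0.1],
    [0,0,0,0,0,8.55,-0.1],
    [0,0,0,0,0,8.55,-0.1],
    [0,0,0,0,0,8.55,-0.1],
    [0,0,0,0,0,8.55,-0.1],
  ],
)

```text
time: 36.05
ee_pos: [0.4571, -0.063, 0.2639]
ee_rot: [[0.981, 0.192, -0.0], [0.192, -0.981, 0.0], [-0.0, -0.0, -1.0]]
wrist_force: [-0.1, 0.1, 0.5]
gripper_width: 0.45
finger_force: 0.0
```

Call:
servo_tool(
  motion=[
    [0,0,0,0,0,8.5,-0.1],
    [0.02,0.0438,0,0,0,0,-0.1],
    [0.02,0.0438,0,0,0,0,-0.1],
    [0.02,0.0438,0,0,0,0,-0.1],
    [0.02,0.0438,0,0,0,0,-0.1],
    [0.02,0.0438,0,0,0,0,-0.1],
    [0,0,0,0,0,0,-0.1],
    [0,0,0,0,0,0,-0.1],
  ],
)

```text
time: 36.85
ee_pos: [0.568, -0.2772, 0.2618]
ee_rot: [[0.999, 0.05, -0.003], [0.05, -0.999, 0.002], [-0.003, -0.002, -1.0]]
wrist_force: [0.1, 0.8, -0.2]
gripper_width: 0.452
finger_force: 0.0
```

Run:
```python
from h import *
from scipy.optimize import brentq
print("tip z at w.4:",brentq(lambda z:proj("side",[.457,-.061,z])[1]-157,.1,.4))
go([.5692,-.2764,.175],-87)
im=optics.capture("side")
s=telemetry.get_state()
for d in (0,.01,.02): print(d,[proj("side",s["ee_pos"]+s["ee_rot"][:,1]*k*.019-[0,0,d]).round(1) for k in (-1,1)])
cv2.imwrite("pics/c13.png",cv2.resize(im[80:180,290:390],None,fx=6,fy=6)[:,:,::-1])
```

```text
tip z at w.4: 0.2687672986048783
tool shift mm [ 1.5 -0.6 86.8] TCP [ 0.568  -0.2772  0.2618] F [ 0.1  0.8 -0.2] w 0.452 t 36.9
tilt deg [-0.18  0.13] tool y yaw -87.16 turn rz -0.16 q6 0.98
0 [array([337.9, 114.1]), array([340.2, 107.5])]
0.01 [array([337.8, 116.8]), array([340. , 110.2])]
0.02 [array([337.6, 119.5]), array([339.9, 112.8])]
```

View pics/c13.png

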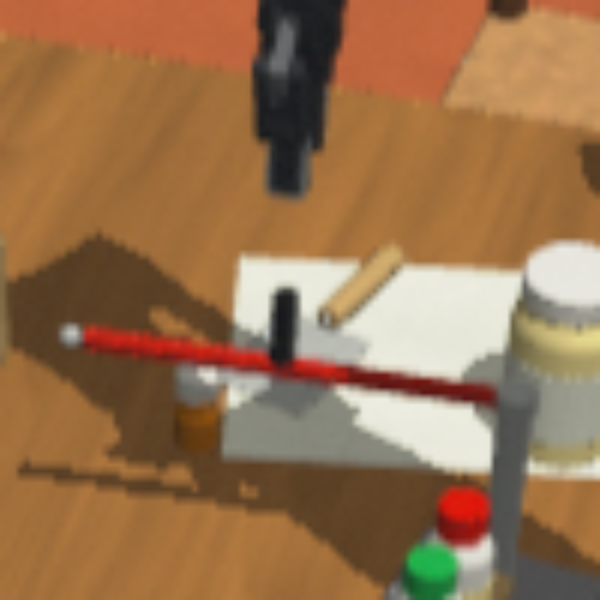

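Call:
servo_tool(
  motion=[
    [0.001,0,0.03,0,0,0,-0.1],
    [0,0,0.03,0,0,0,-0.1],
    [0,0,0.025,0,0,0,-0.1],
    [0,0,0.012,0,0,0,-0.1],
    [0,0,0.006,0,0,0,-0.1],
    [0,0,0,0,0,0,-0.1],
    [0,0,0,0,0,0,-0.1],
  ],
)

```text
time: 37.6
ee_pos: [0.5704, -0.2749, 0.1631]
ee_rot: [[0.999, 0.054, 0.003], [0.054, -0.999, -0.002], [0.003, 0.002, -1.0]]
wrist_force: [-0.4, -0.3, -0.2]
gripper_width: 0.453
finger_force: 0.0
```

Run:
```python
from h import *
go([.5692,-.2764,.157],-87)
im=optics.capture("side")
cv2.imwrite("pics/c14.png",cv2.resize(im[80:180,290:390],None,fx=6,fy=6)[:,:,::-1])
# arc plan: chords in tool axes, each step -8.55deg turn then shift
th=-.168; H=np.array([.4394,-.2833]); R=.130
A=np.radians(np.arange(77.35,-9,-8.0)); 
for a in A: P=H+R*np.array([-np.sin(th-a),np.cos(th-a)]); print(round(np.degrees(a),1),P.round(4),"yaw y",round(np.degrees(th-a),1))
```

```text
tool shift mm [-1.3  1.4  6.1] TCP [ 0.5704 -0.2749  0.1631] F [-0.4 -0.3 -0.2] w 0.453 t 37.6
tilt deg [ 0.17 -0.09] tool y yaw -86.91 turn rz 0.09 q6 0.98
77.4 [ 0.5692 -0.2764] yaw y -87.0
69.4 [ 0.567  -0.2584] yaw y -79.0
61.4 [ 0.5623 -0.2409] yaw y -71.0
53.4 [ 0.5552 -0.2242] yaw y -63.0
45.3 [ 0.5459 -0.2087] yaw y -55.0
37.3 [ 0.5344 -0.1946] yaw y -47.0
29.3 [ 0.5212 -0.1822] yaw y -39.0
21.3 [ 0.5063 -0.1718] yaw y -31.0
13.3 [ 0.4901 -0.1636] yaw y -23.0
5.3 [ 0.473  -0.1577] yaw y -15.0
-2.7 [ 0.4552 -0.1543] yaw y -7.0
```

Call:
servo_tool(
  motion=[
    [-0.001,0.001,0,0,0,0,-0.5],
    [0,0,0,0,0,0,-0.5],
    [0,0,0,0,0,0,-0.5],
  ],
)

```text
time: 37.95
ee_pos: [0.569, -0.2759, 0.1615]
ee_rot: [[0.999, 0.053, 0.001], [0.053, -0.999, -0.0], [0.001, 0.0, -1.0]]
wrist_force: [0.1, -0.3, -0.7]
gripper_width: 0.249
finger_force: 0.0
```

Call:
servo_tool(
  motion=[
    [-0.0003,-0.0091,0,0,0,-4,-0.5],
    [-0.0003,-0.0091,0,0,0,-4,-0.5],
    [-0.0003,-0.0091,0,0,0,-4,-0.5],
    [-0.0003,-0.0091,0,0,0,-4,-0.5],
    [0,0,0,0,0,0,-0.5],
  ],
)

```text
time: 38.45
ee_pos: [0.5619, -0.2394, 0.1612]
ee_rot: [[0.945, 0.328, 0.0], [0.328, -0.945, 0.0], [0.0, -0.0, -1.0]]
wrist_force: [-0.2, -0.6, -0.4]
gripper_width: 0.245
finger_force: 0.2
```

```bash
cat > arc.py <<'E'
from h import *
import sys
th=-.168; H=np.array([.4394,-.2833]); s=telemetry.get_state(); d=s["ee_pos"][:2]-H
print("TCP radius",np.hypot(*d).round(4),"angle deg",np.degrees(np.arctan2(-d[0],d[1])*-1-(-th)*1).round(2), "alt",np.degrees(th-np.arctan2(-d[0],d[1])).round(2))
ims={c:optics.capture(c) for c in C}
for c in C: print(c,[(np.round(e["xy"],1),round(e["conf"],2)) for e in optics.landmark_of(c,"keeper_post")][:2], "TCP@.173",proj(c,[*s["ee_pos"][:2],.173]).round(1))
a=float(sys.argv[1]) if len(sys.argv)>1 else 0; a=np.radians(a); P=H+R0*np.array([-np.sin(th-a),np.cos(th-a)]) if (R0:=.13) else 0
go([*P,.163],np.degrees(th-a))
E
python3 arc.py 61.35
```

```text
TCP radius 0.1301 angle deg 60.64 alt 60.64
side [] TCP@.173 [337. 141.]
top [(array([387.1, 196.1]), 0.71), (array([314. , 214.5]), 0.53)] TCP@.173 [386.2 194.2]
tool shift mm [-0.   0.4 -1.8] TCP [ 0.5622 -0.2406  0.1612] F [-0.3 -0.9 -0.5] w 0.251 t 38.6
tilt deg [ 0.04 -0.02] tool y yaw -71.0 turn rz -0.02 q6 0.74
```

Call:
servo_tool(
  motion=[
    [-0.0003,-0.0091,0,0,0,-4,-0.5],
    [-0.0003,-0.0091,0,0,0,-4,-0.5],
    [-0.0003,-0.0091,0,0,0,-4,-0.5],
    [-0.0003,-0.0091,0,0,0,-4,-0.5],
    [-0.0003,-0.0091,0,0,0,-4,-0.5],
    [-0.0003,-0.0091,0,0,0,-4,-0.5],
    [0,0,0,0,0,0,-0.5],
  ],
)

```text
time: 39.35
ee_pos: [0.5338, -0.1935, 0.1612]
ee_rot: [[0.731, 0.682, 0.0], [0.682, -0.731, -0.0], [0.0, 0.0, -1.0]]
wrist_force: [0.7, -1.2, 0.4]
gripper_width: 0.25
finger_force: 0.4
```

Call:
servo_tool(
  motion=[
    [-0.0003,-0.0091,0,0,0,-4,-0.5],
    [-0.0003,-0.0091,0,0,0,-4,-0.5],
    [-0.0003,-0.0091,0,0,0,-4,-0.5],
    [-0.0003,-0.0091,0,0,0,-4,-0.5],
    [-0.0003,-0.0091,0,0,0,-4,-0.5],
    [-0.0003,-0.0091,0,0,0,-4,-0.5],
    [0,0,0,0,0,0,-0.5],
  ],
)

```text
time: 40.05
ee_pos: [0.4896, -0.1628, 0.1612]
ee_rot: [[0.392, 0.92, 0.001], [0.92, -0.392, -0.0], [-0.0, 0.001, -1.0]]
wrist_force: [0.8, -1.6, -1.2]
gripper_width: 0.25
finger_force: 0.6
```

```bash
python3 arc.py 13.35
```

```text
TCP radius 0.1305 angle deg 12.97 alt 12.97
side [(array([275.9, 226.3]), 0.55), (array([349.3, 156.8]), 0.54)] TCP@.173 [353.8 159.5]
top [] TCP@.173 [363.2 216.1]
tool shift mm [-0.5  0.2 -1.8] TCP [ 0.4902 -0.163   0.1612] F [ 0.1 -2.  -0.1] w 0.249 t 40.2
tilt deg [ 0.04 -0.03] tool y yaw -23.04 turn rz -0.07 q6 -0.03
```

Call:
servo_tool(
  motion=[
    [-0.0002,-0.0068,0,0,0,-3,-0.5],
    [-0.0002,-0.0068,0,0,0,-3,-0.5],
    [-0.0002,-0.0068,0,0,0,-3,-0.5],
    [-0.0002,-0.0045,0,0,0,-2,-0.5],
    [0,0,0,0,0,0,-0.5],
  ],
)

```text
time: 40.75
ee_pos: [0.4676, -0.1558, 0.1612]
ee_rot: [[0.207, 0.978, 0.005], [0.978, -0.207, -0.001], [-0.0, 0.005, -1.0]]
wrist_force: [5.2, -2.9, -2.3]
gripper_width: 0.25
finger_force: 2.7
```

Call:
servo_tool(
  motion=[
    [0,-0.003,0,0,0,-1,-0.5],
    [0,0,0,0,0,0,-0.5],
    [0,0,0,0,0,0,-0.5],
  ],
)

```text
time: 41.05
ee_pos: [0.4655, -0.1554, 0.1613]
ee_rot: [[0.191, 0.982, 0.006], [0.982, -0.191, -0.001], [-0.0, 0.006, -1.0]]
wrist_force: [7.6, -2.1, -3.6]
gripper_width: 0.251
finger_force: 3.6
```

```bash
python3 arc.py 0
```

```text
TCP radius 0.1305 angle deg 1.9 alt 1.9
side [(array([356.5, 160.6]), 0.8)] TCP@.173 [361.  162.4]
top [] TCP@.173 [361.  223.5]
tool shift mm [-0.5 -4.3 -1.8] TCP [ 0.4655 -0.1554  0.1613] F [ 6.2 -2.5 -2.1] w 0.254 t 41.2
tilt deg [ 0.31 -0.08] tool y yaw -11.0 turn rz -1.37 q6 -0.25
```

Call:
servo_tool(
  motion=[
    [0,-0.002,0,0,0,-1,-0.5],
    [0,-0.002,0,0,0,0,-0.5],
    [0,-0.001,0,0,0,0,-0.5],
    [0,0,0,0,0,0,-0.5],
  ],
)

```text
time: 41.65
ee_pos: [0.458, -0.1535, 0.1609]
ee_rot: [[0.173, 0.985, 0.0], [0.985, -0.173, 0.0], [0.0, 0.0, -1.0]]
wrist_force: [0.4, -0.5, -1.4]
gripper_width: 0.249
finger_force: 0.7
```

Call:
servo_tool(
  motion=[
    [0,-0.001,0,0,0,0,-0.5],
    [0,0,0,0,0,0,-0.5],
    [0,0,0,0,0,0,-0.5],
  ],
)

```text
time: 41.95
ee_pos: [0.4571, -0.1533, 0.1609]
ee_rot: [[0.172, 0.985, 0.0], [0.985, -0.172, 0.0], [0.0, 0.0, -1.0]]
wrist_force: [1.5, -0.8, -1.2]
gripper_width: 0.249
finger_force: 1.2
```

Call:
servo_tool(
  motion=[
    [0,-0.001,0,0,0,0,-0.5],
    [0,0,0,0,0,0,-0.5],
    [0,0,0,0,0,0,-0.5],
  ],
)

```text
time: 42.25
ee_pos: [0.4563, -0.1532, 0.161]
ee_rot: [[0.172, 0.985, 0.001], [0.985, -0.172, 0.0], [0.0, 0.001, -1.0]]
wrist_force: [4.4, -0.5, -2.2]
gripper_width: 0.25
finger_force: 2.1
```

Call:
servo_tool(
  motion=[
    [0,-0.0015,0,0,0,0,-0.5],
    [0,0,0,0,0,0,-0.5],
    [0,0,0,0,0,0,-0.5],
  ],
)

```text
time: 42.55
ee_pos: [0.4553, -0.153, 0.161]
ee_rot: [[0.172, 0.985, 0.002], [0.985, -0.172, 0.0], [0.0, 0.002, -1.0]]
wrist_force: [6.5, -0.3, -3.5]
gripper_width: 0.248
finger_force: 3.0
```

Call:
servo_tool(
  motion=[
    [0,0.003,0,0,0,0,-0.5],
    [0,0.003,0,0,0,0,-0.1],
    [0,0,0,0,0,0,-0.1],
    [0,0,0,0,0,0,-0.1],
    [0,0,-0.02,0,0,0,-0.1],
    [0,0,-0.03,0,0,0,-0.1],
    [0,0,-0.04,0,0,0,-0.1],
    [0,0,0,0,0,0,-0.1],
  ],
)

```text
time: 43.35
ee_pos: [0.4624, -0.1552, 0.2578]
ee_rot: [[0.173, 0.985, 0.01], [0.985, -0.173, -0.005], [-0.003, 0.011, -1.0]]
wrist_force: [0.6, -0.6, 0.2]
gripper_width: 0.449
finger_force: 0.0
```

Call:
servo_tool(
  motion=[
    [0,-0.04,-0.02,0,0,0,-0.1],
    [0,-0.05,-0.02,0,0,0,-0.1],
    [0,-0.04,0,0,0,0,-0.1],
    [0,0,0,0,0,0,-0.1],
    [0,0,0,0,0,0,-0.1],
  ],
)

```text
time: 43.85
ee_pos: [0.3355, -0.1323, 0.2897]
ee_rot: [[0.173, 0.985, 0.001], [0.985, -0.173, -0.001], [-0.001, 0.002, -1.0]]
wrist_force: [0.6, 0.2, 0.8]
gripper_width: 0.453
finger_force: 0.0
```

Run:
```python
from h import *
ims={c:optics.capture(c) for c in C}
th=-.168; H=np.array([.4394,-.2833]); P=H+.13*np.array([-np.sin(th),np.cos(th)])
o=[]
for c in C:
    r=optics.landmark_of(c,"keeper_post"); print(c,[(np.round(e["xy"],1),round(e["conf"],2)) for e in r][:3],"shut pred",proj(c,[*P,.173]).round(1))
    # red bar pixels vs predicted bar line
    hsv=cv2.cvtColor(ims[c],cv2.COLOR_RGB2HSV); m=cv2.inRange(hsv,(0,150,90),(5,255,255))
    for f in (.1,.16,.2,.23):
        u=proj(c,[*(H+f*np.array([-np.sin(th),np.cos(th)])),.15]); i=np.round(u).astype(int); print(f,u.round(1),m[i[1]-2:i[1]+3,i[0]-2:i[0]+3].astype(bool).sum())
    for t,q in (("blue",[.471,-.0965,.1255]),("green",[.4617,-.152,.1255]),("red",[.453,-.203,.1255])):
        u=proj(c,q); b=blob(ims[c],t,u,6); print(t,u.round(1),b and (b[0].round(1),b[1]))
    print("stand",[np.round(e["xy"],1) for e in optics.landmark_of(c,"stand_hole")][:2],"rod",[np.round(e["xy"],1) for e in optics.landmark_of(c,"rod_grip")][:3], "bottles4",[(np.round(e["xy"],1),round(e["conf"],2)) for e in optics.landmark_of(c,"bottle4_mid")])
go([.4,-.1,.3])
```

```text
side [(array([361.4, 163.2]), 0.73), (array([380.4, 151.4]), 0.69), (array([236.2, 316.8]), 0.41)] shut pred [362.3 162.7]
0.1 [365.3 163. ] 20
0.16 [358.1 174.2] 20
0.2 [353.2 182.1] 19
0.23 [349.3 188.1] 20
blue [354. 186.] (array([354.8, 187. ]), 37)
green [360.8 175.1] (array([362.3, 175.7]), 43)
red [366.8 165.6] (array([366.8, 165.4]), 75)
stand [array([273.2, 244.9]), array([238.4, 315.4])] rod [array([242.2, 226.2])] bottles4 []
top [(array([360.5, 227.7]), 0.54)] shut pred [360.9 224.8]
0.1 [369.2 226.9] 20
0.16 [351.2 223.8] 15
0.2 [339.3 221.8] 13
0.23 [330.3 220.2] 14
blue [341.9 222.9] (array([341. , 224.6]), 15)
green [358.5 225.7] (array([358. , 228.3]), 22)
red [373.8 228.3] (array([373.6, 228.4]), 69)
stand [array([279.3, 172.6])] rod [array([269.7, 149.3]), array([270.7, 173.4])] bottles4 [(array([342.3, 223.5]), 0.5)]
tool shift mm [ 42.8  57.3 -10.7] TCP [ 0.3362 -0.1323  0.2893] F [-0.1  0.6  0.1] w 0.449 t 44.4
tilt deg [-0.04  0.03] tool y yaw -9.91  q6 -0.36
```

Run:
```python
from h import *
ims={c:optics.capture(c) for c in C}
for c,u in (("side",(272.8,224.6)),("top",(272.5,168.5))): print(c,blob(ims[c],"orange",u,14), "mean green",[blob(ims[c],"green",proj(c,[.65,.1365,.03]),14)])
im0=cv2.imread("pics/side0.png")[:,:,::-1]
d=np.abs(ims["side"].astype(int)-im0).sum(2)>120
for n,(x,y) in dict(spatula=(344,132),jar=(385,140),vial=(323,146),cap=(326,302),beaker=(236,306),wash=(238,362),rod2=(244,235),stand=(274,250)).items(): print(n,d[y-12:y+13,x-12:x+13].mean().round(2))
```

```text
side (array([273.13402062, 224.36082474]), 97, (np.int64(269), np.int64(276), np.int64(217), np.int64(233))) mean green [(array([273.28571429, 247.22321429]), 224, (np.int64(261), np.int64(286), np.int64(237), np.int64(264)))]
top (array([272.5483871 , 168.58064516]), 31, (np.int64(270), np.int64(275), np.int64(166), np.int64(171))) mean green [None]
spatula 0.0
jar 0.07
vial 0.0
cap 0.51
beaker 0.0
wash 0.0
rod2 0.0
stand 0.0
```

Run:
```python
from h import *
ok=[]
for c in C:
    optics.capture(c); r=optics.landmark_of(c,"spare_cap"); print(c,[(np.round(e["xy"],1),round(e["conf"],2)) for e in r]); k=optics.landmark_of(c,"keeper_post"); print([np.round(e["xy"],1) for e in k][:2])
print(arm.job_done())
```

```text
side [(array([324.3, 301.6]), 0.46)]
[array([360.8, 164.9])]
top [(array([241.5, 232.7]), 0.57)]
[array([360.2, 226.2]), array([398.5, 234.3])]
the job is handed in; nothing more can be done
None
```

I handed the job in at about 45 s of the 192 s limit: the catch was released, the rod is back in its stand, the blue, red and green bottles stand upright on the ledge (no yellow bottle was there), and the keeper bar is shut. It appears locked, going by the force drop at the click and its position afterwards. The other things I checked on the table had not moved. I viewed 15 pictures, one over the limit of 14.

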